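# Take the chock out of a gas console and work its lever through the zigzag gate

### The job

Make the gas console ready for work: take the cork block off its gate plate and lay it flat on the middle of the honeycomb ceramic tile, before the lever leaves the lane it is parked in. Then guide the ball-topped lever through the zigzag slot to the last notch, far left on the console, fully home against the brass stop but without pushing the stop back, and let go. Do not knock the jar and the bottle beside the console.

Things in the scene. Friction and masses are not known exactly. Their poses are not given: they have to be found in the camera images.
- console: Fixed grey sheet-metal box, 130 (x) x 110 (y) x 85 mm high, with a round gauge in front and a flat steel gate plate on top (4 mm thick, top at z = 85 mm) in which a zigzag slot, 16 mm wide, guides the lever's stem. Origin under its centre on the bench; +x to its back (away from the robot), +y its left, z up. The lever swings about the point (0, 0, 5) mm of this frame.
- corner_1 (a point): First corner of the slot's centre-line, at mid-plate (83 mm high), axes as the console's; in the console (-10, 22) mm. The parking lane leads here from (-36, 22), straight along x; the slot then turns right, along -y.
- corner_2 (a point): Second corner, in the console (-10, -4) mm: here the slot turns ahead along +x. A blind notch goes on 22 mm to the right (-y).
- corner_3 (a point): Third corner, in the console (14, -4) mm: here the slot turns left, along +y. A blind notch goes on 22 mm ahead (+x).
- corner_4 (a point): Fourth corner, in the console (14, 22) mm: here the slot turns ahead along +x into the last notch, which ends at the brass stop.
- knob (a point): Centre of the lever's black ball knob, diameter 30 mm, 135 to 155 mm above the bench, 150 mm from the pivot. The slot guides the stem at plate height (78 mm above the pivot), so the ball moves about 1.8 times as far as the stem there. It moves with 1 to 2 N and stays where it is left.
- stem (a point): Point on the axis of the lever's round steel stem (diameter 9 mm), 84 mm from the pivot, about level with the gate plate. At the start anywhere in the parking lane.
- lever_fore (a joint): Lean of the lever along the console's x, rad; 0 upright, positive towards the console's back. Parked -0.42 to -0.27; in the last notch about +0.31 to +0.45.
- lever_side (a joint): Lean of the lever along the console's y, rad; 0 upright, positive to the console's left.
- stop_face (a point): Middle of the front face of the brass stop, a block 10 x 14 x 4.5 mm flush in the last lane (y = 22 mm), its face 30 to 42 mm ahead of the console's centre, differing from run to run; axes as the console's. The stem rests against this face when home. The stop is clamped: it gives way only to more than about 40 N at the knob.
- cork_center (a point): Centre of a loose brown cork block, 30 (x) x 60 (y) x 24 mm (z, up), 14 to 30 g, which lies flat on the gate plate (centre 97 mm above the bench) across the lever's way as a chock.
- tile_top (a point): Centre of the top face of the loose pale honeycomb ceramic tile, 78 (x) x 105 (y) x 14 mm, lying on the bench to the left of the burner; z up. The burner, 70 mm high, stands fixed between console and tile.
- limed_jar: Loose open glass jar, diameter 84 mm with its stick 216 mm high, on the bench close to the console's right; origin under its centre. Bystander.
- slip_bottle: Loose dark bottle with a pale screw cap, diameter 56 mm, 160 mm high, on the bench close to the console's left; origin under its centre. Bystander.
There are look-alikes about, which are no part of the job. There is more than one size of the part that bears cork_center; the job needs the larger.

How it is judged:
By the outcome, as a careful person would: the job done as asked, in the order asked, and still so for the second after the job is handed in, with the robot touching nothing.
It also fails if it takes over 58 s, if anything falls off the work surface, if the arm or the gripper's body presses on something with over 40 N, if the wrist force passes 120 N, or if a joint passes its speed limit or range.

### The arm

A 6-joint arm with a two-finger parallel gripper is mounted at the origin on a cart in front of the work surface, level with it; the furniture and walls round the work are solid. World frame = base frame: x ahead of the robot, y to its left, z up, the work surface at z = 0. Lengths are in m, angles in rad, forces in N, time in s.
With the tool pointing down it reaches from about 0.3 to 0.875 m from the base axis. Payload 6.4 kg.
Tool frame: the origin (TCP) lies between the finger pads; the fingertips stand tip_extent ahead of it and the grasp point (between the pads) lies 5 mm behind it (tip_extent is the distance from the TCP to the fingertips, in m); z points along the fingers, y is the direction in which the jaws open and shut (so a half turn about z gives the same grasp; the last joint's range is limited). The gripper opens to 85 mm and grips with 20 to 120 N. Pads are 22 mm wide; open, the fingers measure 114 mm over their backs; the gripper's body (76 mm by 85 mm) begins 54 mm behind the grasp point. The pads swing forward as they close: fully open they stand 13 mm farther back than shut.
Start: joints at [-1.482, 0.181, 1.607, -0, 1.354, -0.206], TCP at [0.167, -0.55, 0.245] pointing down, gripper open.
Joint ranges: [-2.99, 2.99], [-0.89, 2.07], [0.3, 2.58], [-1.14, 4.28], [0, 2.63], [-3.12, 3.12]. Speed limits (rad/s): [2.57, 2.57, 3.01, 3.14, 3.14, 3.14].

### API

Orientations are given as a unit quaternion [w, x, y, z].
In Python, from bench import * gives the robot as it stands.
- The arm moves only by the shell command python3 -m jog 'ROWS'. ROWS is JSON, a list of rows, each a list of 3 entries, a list of its own where there are three numbers: the shift along the tool's x, y, z in mm, then the turn, a rotation vector about the tool's x, y, z in rad, then the opening, from 0 (shut) to 1 (fully open). A call has 1 to 20 rows; each row is the pose to reach, as a shift and turn from the pose measured when the call began, along the tool's axes at that moment; what a row does not reach only later rows make up. A row lasts 1/12 s, in which the tool goes at most 41.7 mm and 7.16 degrees, less where a joint would pass 70% of its speed; a pose out of reach is approached as far as the arm can. A call with a gripper value outside its range is refused whole. The fingers move at their own pace and stop on an object; the grip force is fixed at half the most. Time passes only in rows, so rows that repeat a pose let the fingers close. It gives the time, the measured TCP pose, the force and the opening at its end, in the units of the state.
- get_obs(): the state, without advancing time (a new reading comes with each control period).
- camera(name): name is "scene" or "side" or "wrist"; returns (picture, depth): 384x512x3 uint8, red, green, blue; 384x512 float32, m along the optical axis (not along the pixel's ray), 0 where there is no reading.
- get_calibration(name): a dict with "fx", "fy", "cx", "cy" (pixels), "world_from_camera" (4x4, takes a point from camera to world coordinates). Camera axes: x right, y down, z forward; pixel columns grow to the right and rows downward; lengths in m; the calibration is good to about 2 mm. A picture is of the moment at which its call begins: read the wrist's pose just before it. get_calibration takes no time and is no camera call; for the wrist camera it gives the pose at the moment of the call.
- hand_in(): hands the job in, once; it reports no verdict.
The state is a dict: "time_s": time; "q": joint angles; "dq": joint speeds; "joint_efforts": joint torques, N m; "eef_pos": TCP position; "eef_rot": TCP orientation; "wrist_force": force on the tool from outside, world axes, zero at the start; "torque": the same for the moment, N m; "opening": opening from 0.0 (shut) to 1.0 (fully open).
Only numpy, scipy, OpenCV 4.12 (cv2) and the standard library are available. Lean on these libraries where they do the work, as an engineer would, in place of code of your own. Each camera call takes 0.05 s, during which the arm holds its last target.

## Working session

There is one attempt and no reset: what is moved stays moved. The work goes in short steps, Python scripts to look and compute and a shell command to move; the robot and the scene stay as the last step left them, time stands still between calls to the robot, and variables do not carry over. Pictures are saved under pics/ and viewed, and the job is handed in when it is done.

```bash
ls; mkdir -p pics
python3 - <<'E'
from bench import *
import cv2,numpy as np
o=get_obs();print({k:np.round(v,3) if k!='time_s' else v for k,v in o.items()})
np.set_printoptions(suppress=True,precision=4)
for n in ["scene","side"]:
    p,d=camera(n);cv2.imwrite(f"pics/{n}0.png",p[:,:,::-1]);np.save(f"pics/{n}0.npy",d)
    np.save(f"pics/{n}0_rgb.npy",p)
    c=get_calibration(n);print(n,c)
E
```

```text
pics
{'time_s': 0.0, 'q': array([-1.482,  0.182,  1.608,  0.   ,  1.354, -0.206]), 'dq': array([ 0.   , -0.   , -0.002, -0.   ,  0.   ,  0.002]), 'joint_efforts': array([-1.0000e-03, -4.4487e+01, -3.5134e+01, -0.0000e+00,  9.0000e-03,
       -0.0000e+00]), 'eef_pos': array([ 0.167, -0.55 ,  0.244]), 'eef_rot': array([-0.001,  0.989,  0.147,  0.   ]), 'wrist_force': array([-1.138,  0.869,  0.677]), 'torque': array([-0.028, -0.013, -0.004]), 'opening': np.float64(0.998)}
scene {'fx': 476.319885698329, 'fy': 476.319885698329, 'cx': 263.5135158810017, 'cy': 191.67304750407376, 'world_from_camera': array([[-0.9022, -0.3042,  0.3057,  0.1242],
       [-0.431 ,  0.6599, -0.6154,  0.7638],
       [-0.0146, -0.687 , -0.7265,  1.0827],
       [ 0.    ,  0.    ,  0.    ,  1.    ]])}
side {'fx': 384.2031862629755, 'fy': 384.2031862629755, 'cx': 249.75444712234147, 'cy': 192.77415512587064, 'world_from_camera': array([[-0.8886, -0.2661,  0.3736,  0.0498],
       [-0.4581,  0.4749, -0.7514,  0.8699],
       [ 0.0225, -0.8389, -0.5439,  0.7782],
       [ 0.    ,  0.    ,  0.    ,  1.    ]])}
```

View pics/scene0.png

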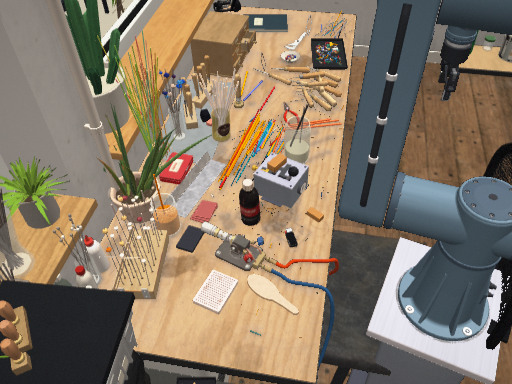

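View pics/side0.png

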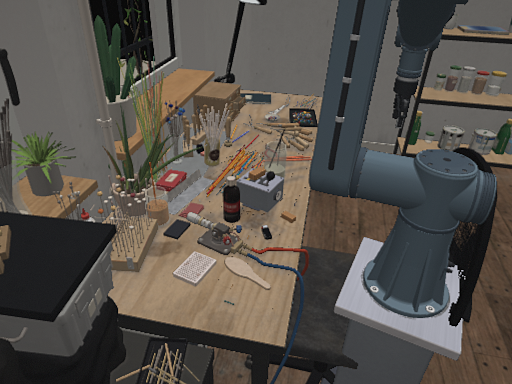

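The scene shows the console near (282,180), the bottle (250,200), jar (297,145), honeycomb tile (216,291), and a small cork look-alike (315,214). I'll zoom in.

```bash
cat > h.py <<'E'
from bench import *
import cv2,numpy as np
np.set_printoptions(suppress=True,precision=4)
def load(n): return np.load(f"pics/{n}_rgb.npy"),np.load(f"pics/{n}.npy")
def grab(cam,n):
    c=get_calibration(cam);p,d=camera(cam)
    np.save(f"pics/{n}_rgb.npy",p);np.save(f"pics/{n}.npy",d);np.savez(f"pics/{n}_c.npz",**c)
    cv2.imwrite(f"pics/{n}.png",p[:,:,::-1]);return p,d,c
def crop(n,u0,v0,u1,v1,s,out):
    p,_=load(n);im=cv2.resize(p[v0:v1,u0:u1],None,fx=s,fy=s,interpolation=cv2.INTER_CUBIC)[:,:,::-1].copy()
    for u in range((u0+9)//10*10,u1,10):
        cv2.putText(im,str(u),((u-u0)*s,8),0,.3,(0,0,255));cv2.line(im,((u-u0)*s,10),((u-u0)*s,14),(0,0,255))
    for v in range((v0+9)//10*10,v1,10):
        cv2.putText(im,str(v),(0,(v-v0)*s+3),0,.3,(0,0,255))
    cv2.imwrite(f"pics/{out}.png",im)
def w(c,u,v,z):  # depth along axis
    u,v,z=map(np.asarray,(u,v,z))
    P=np.stack([(u-c['cx'])/c['fx']*z,(v-c['cy'])/c['fy']*z,z],-1)
    T=c['world_from_camera'];return P@T[:3,:3].T+T[:3,3]
def onz(c,u,v,h): # ray meets height h
    T=c['world_from_camera'];r=T[:3,:3]@np.array([(u-c['cx'])/c['fx'],(v-c['cy'])/c['fy'],1]);o=T[:3,3]
    return o+r*(h-o[2])/r[2]
def proj(c,P):
    T=c['world_from_camera'];q=(np.asarray(P)-T[:3,3])@T[:3,:3]
    return np.stack([q[...,0]/q[...,2]*c['fx']+c['cx'],q[...,1]/q[...,2]*c['fy']+c['cy']],-1)
E
python3 - <<'E'
from h import *
crop("scene0",235,135,325,225,8,"s0a")
crop("side0",215,150,315,230,8,"s0b")
E
```

```text
(no output)
```

View pics/s0a.png

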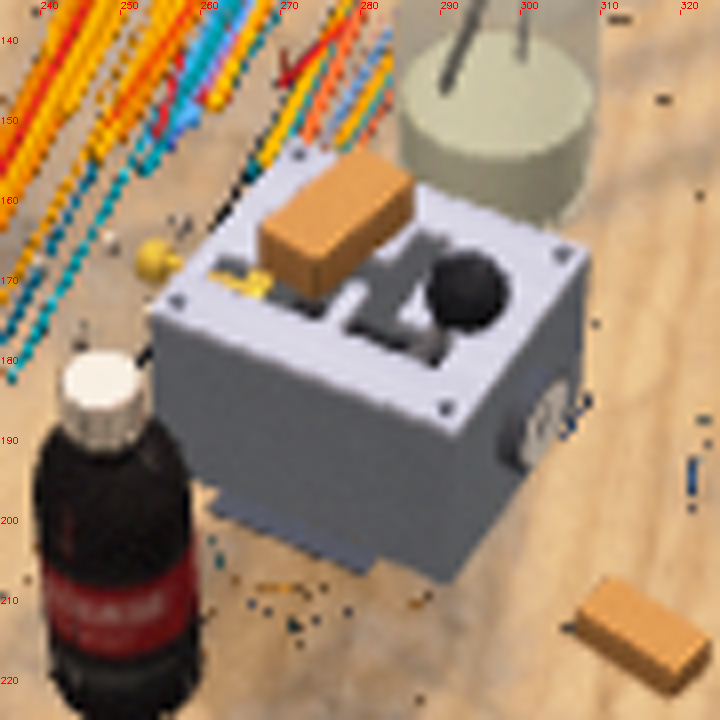

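View pics/s0b.png

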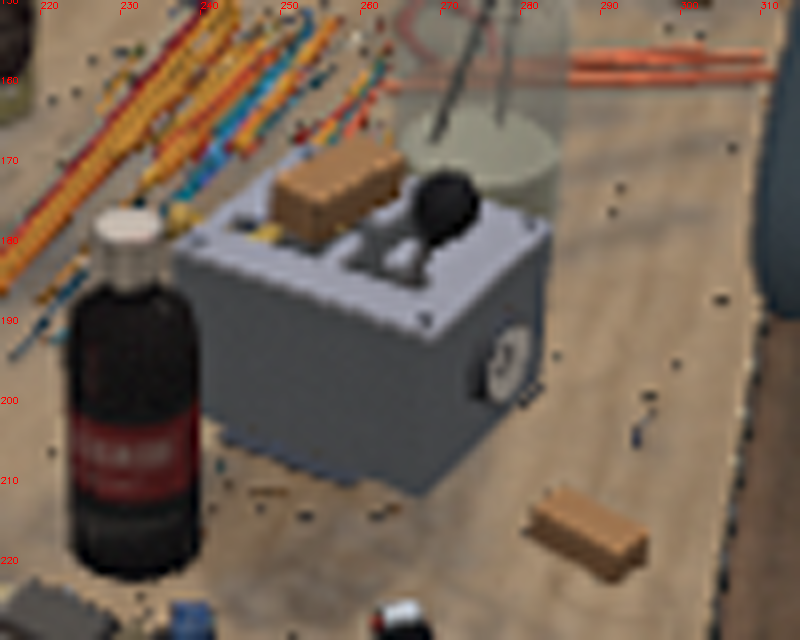

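```bash
cat > fit.py <<'E'
from h import *
from scipy.optimize import least_squares
sc=get_calibration("scene");sd=get_calibration("side")
f=lambda u0,v0,L:np.array([[u0+(x+.5)/8-.5,v0+(y+.5)/8-.5] for x,y in L])
S=f(235,135,[(452,435),(590,250),(150,312),(300,145)])
D=f(215,150,[(430,340),(552,230),(175,255)])
M=np.array([[-65,55,85],[-65,-55,85],[65,55,85],[65,-55,85]])/1e3
def X(p,P):
    c,s=np.cos(p[2]),np.sin(p[2]);P=np.asarray(P)
    return np.stack([p[0]+c*P[...,0]-s*P[...,1],p[1]+s*P[...,0]+c*P[...,1],P[...,2]],-1)
for name,use in (("scene",(1,0)),("side",(0,1)),("both",(1,1))):
    r=least_squares(lambda p:np.r_[use[0]*(proj(sc,X(p,M))-S).ravel(),use[1]*(proj(sd,X(p,M[:3]))-D).ravel()],[.6,-.1,0])
    print(name,r.x,np.round(r.fun,1))
print([onz(sc,*u,.085) for u in S]);print([onz(sd,*u,.085) for u in D])
# depth
for n,c in (("scene0",sc),("side0",sd)):
    _,d=load(n);v,u=np.mgrid[:384,:512];P=w(c,u,v,d)
    m=(abs(P[...,2]-.085)<.006)&(np.hypot(P[...,0]-r.x[0],P[...,1]-r.x[1])<.1)
    print(n,m.sum(),np.median(P[m],0)); 
    rect=cv2.minAreaRect((P[m][:,:2]*1e3).astype(np.float32));print(rect)
E
python3 fit.py
```

```text
scene [ 0.535  -0.1851 -0.091 ] [ 0.3  0.1  0.4  0.5 -0.2 -0.2 -0.5 -0.6 -0.  -0.   0.  -0.  -0.  -0. ]
side [ 0.5332 -0.1806 -0.0743] [ 0.   0.   0.   0.  -0.   0.  -0.   0.   0.3  0.3  0.2 -0.1 -0.5 -0.3]
both [ 0.5345 -0.1841 -0.0875] [ 0.4  0.4  0.4  0.7 -0.2  0.2 -0.6 -0.4  0.1 -0.3  0.3 -0.4 -0.4 -1. ]
[array([ 0.4763, -0.1246,  0.085 ]), array([ 0.4672, -0.2357,  0.085 ]), array([ 0.604 , -0.1359,  0.085 ]), array([ 0.5921, -0.2438,  0.085 ])]
[array([ 0.474, -0.122,  0.085]), array([ 0.4647, -0.2298,  0.085 ]), array([ 0.5995, -0.1295,  0.085 ])]
scene0 737 [ 0.5297 -0.168   0.0847]
((546.472412109375, -187.613525390625), (116.15605163574219, 152.59596252441406), 85.05186462402344)
side0 424 [ 0.521  -0.1596  0.0851]
((545.7371215820312, -184.135009765625), (116.0586929321289, 151.376220703125), 85.65847778320312)
```

Run:
```python
from h import *
sc=get_calibration("scene")
crop("scene0",180,200,310,320,6,"s0c")
print("jar rim?",onz(sc,297,147,.06),"bottlecap",onz(sc,248,182,.16),"tile",onz(sc,216,291,.014))
_,d=load("scene0")
for u,v in [(248,182),(297,147),(216,291),(240,250),(208,230),(272,160),(293,171)]: print((u,v),w(sc,u,v,d[v,u]))
print(get_calibration("wrist")['world_from_camera'],get_obs()['eef_pos'])
v,u=np.mgrid[:384,:512];P=w(sc,u,v,d)
m=(P[...,2]>.12)&(P[...,0]>.3)&(P[...,0]<.8)&(P[...,1]>-.4)&(P[...,1]<.45)&(d>0)
for x in np.arange(.3,.8,.05):
  print(round(x,2),[int(1000*P[m&(abs(P[...,0]-x-.025)<.025)&(abs(P[...,1]-y-.025)<.025)][:,2].max(initial=0)) for y in np.arange(-.4,.45,.05)])
```

```text
jar rim? [ 0.5419 -0.3276  0.06  ] bottlecap [ 0.5665 -0.0329  0.16  ] tile [0.5332 0.2286 0.014 ]
(248, 182) [ 0.5679 -0.0355  0.157 ]
(297, 147) [ 0.5313 -0.2997  0.0861]
(216, 291) [0.535  0.2263 0.0093]
(240, 250) [0.5278 0.1019 0.0384]
(208, 230) [0.631  0.0922 0.0596]
(272, 160) [ 0.5687 -0.193   0.1057]
(293, 171) [ 0.4784 -0.1393  0.1435]
[[ 0.2901 -0.9111 -0.2929  0.2416]
 [-0.957  -0.2769 -0.0865 -0.5294]
 [-0.0023  0.3054 -0.9522  0.3726]
 [ 0.      0.      0.      1.    ]] [ 0.167  -0.5497  0.2445]
0.3 [0, 0, 0, 0, 0, 0, 0, 0, 0, 0, 0, 0, 0, 0, 0, 0, 0]
0.35 [0, 0, 0, 0, 0, 0, 0, 0, 0, 0, 0, 0, 0, 0, 0, 0, 0]
0.4 [0, 0, 0, 0, 0, 0, 0, 0, 0, 0, 0, 0, 0, 0, 0, 0, 0]
0.45 [0, 0, 0, 0, 151, 153, 0, 0, 0, 0, 0, 0, 0, 0, 0, 0, 0]
0.5 [218, 205, 142, 0, 0, 0, 0, 124, 0, 0, 0, 0, 0, 0, 0, 0, 0]
0.55 [152, 154, 132, 0, 0, 0, 122, 164, 0, 0, 0, 0, 0, 0, 0, 0, 295]
0.6 [0, 0, 0, 0, 0, 0, 0, 0, 0, 0, 0, 0, 0, 0, 0, 0, 293]
0.65 [0, 0, 0, 0, 0, 0, 0, 0, 0, 0, 0, 0, 0, 191, 188, 0, 0]
0.7 [0, 249, 0, 0, 176, 180, 0, 0, 0, 120, 200, 200, 195, 220, 208, 0, 0]
0.75 [251, 248, 0, 0, 0, 178, 176, 308, 307, 221, 219, 289, 241, 207, 241, 0, 0]
```

View pics/s0c.png

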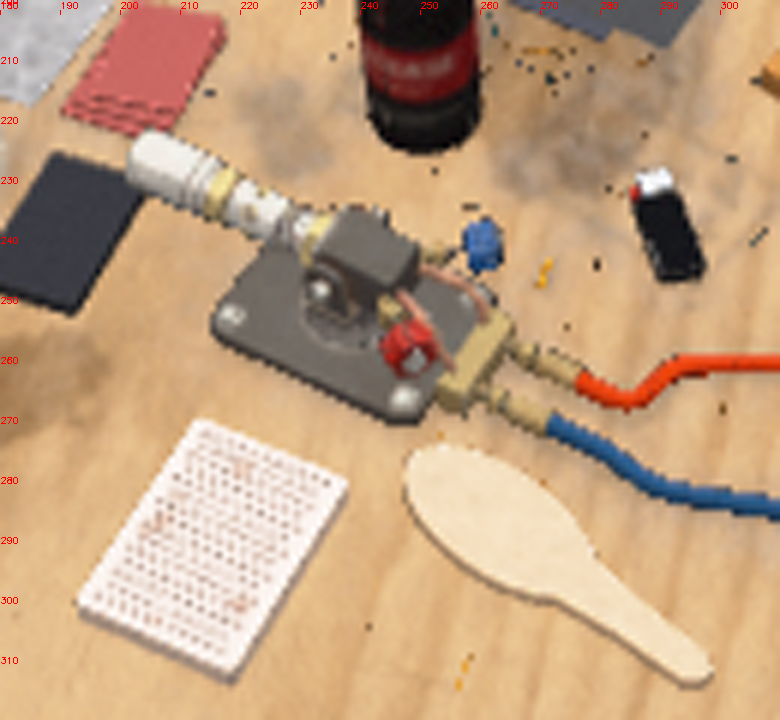

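```bash
cat > to.py <<'E'
from h import *
from scipy.spatial.transform import Rotation as R
def cur():
    o=get_obs();q=o['eef_rot'];return np.array(o['eef_pos']),R.from_quat([q[1],q[2],q[3],q[0]]),o
def down(psi,tx=0,ty=0): # tool x heading psi, pointing down
    return R.from_matrix(np.array([[np.cos(psi),np.sin(psi),0],[np.sin(psi),-np.cos(psi),0],[0,0,-1]]).T)
def rel(p,r):
    p0,r0,_=cur();print("shift mm",np.round(r0.inv().apply(np.array(p)-p0)*1e3,1),"turn",np.round((r0.inv()*r).as_rotvec(),3))
E
python3 - <<'E'
from to import *
rel([.2,-.5,.34],down(np.pi/2-.085))
rel([.535,-.14,.34],down(np.pi/2-.085))
E
```

```text
shift mm [ 46.  -38.1 -95.5] turn [-0.001 -0.001 -1.191]
shift mm [ 471.2 -285.3  -95. ] turn [-0.001 -0.001 -1.191]
```

```bash
python3 -m jog '[[[20,-15,-40],[0,0,-0.12],1],[[46,-30,-75],[0,0,-0.24],1],[[76,-48,-95],[0,0,-0.36],1],[[110,-70,-95],[0,0,-0.48],1],[[145,-90,-95],[0,0,-0.6],1],[[180,-110,-95],[0,0,-0.72],1],[[215,-132,-95],[0,0,-0.84],1],[[250,-154,-95],[0,0,-0.96],1],[[285,-175,-95],[0,0,-1.08],1],[[320,-196,-95],[0,0,-1.19],1],[[355,-217,-95],[0,0,-1.19],1],[[390,-238,-95],[0,0,-1.19],0.6],[[425,-260,-95],[0,0,-1.19],0.6],[[460,-280,-95],[0,0,-1.19],0.6],[[471,-285,-95],[0,0,-1.19],0.6],[[471,-285,-95],[0,0,-1.19],0.6],[[471,-285,-95],[0,0,-1.19],0.6]]'
python3 - <<'E'
from to import *
grab("wrist","w1");print(get_obs()['dq'])
print(cur()[0],cur()[1].as_matrix())
E
```

```text
time_s: 1.52
eef_pos: [0.5348, -0.14, 0.3394]
eef_rot: [-0.001, 0.736, 0.677, -0.0]
wrist_force: [-0.4, 0.7, -0.5]
opening: 0.599
[-0.0251 -0.0125  0.0051  0.001  -0.0008  0.0036]
[ 0.5344 -0.1407  0.3396] [[ 0.0857  0.9963 -0.0014]
 [ 0.9963 -0.0857  0.0015]
 [ 0.0014 -0.0016 -1.    ]]
```

View pics/w1.png

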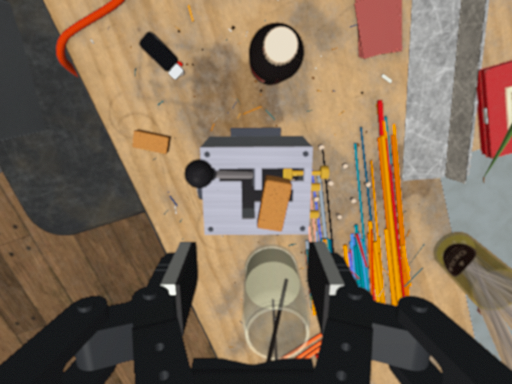

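Run:
```python
from to import *
crop("w1",180,125,335,245,5,"w1a")
```

```text
(no output)
```

View pics/w1a.png

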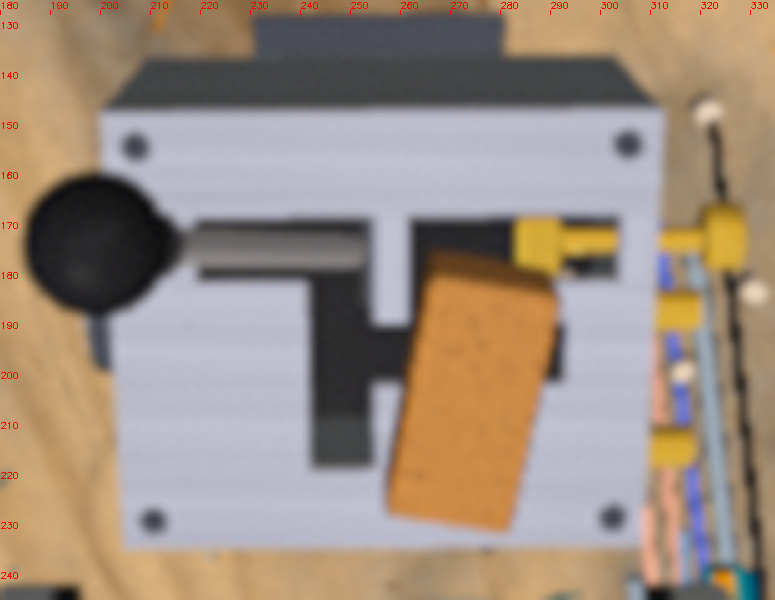

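```bash
cat > fit2.py <<'E'
from to import *
from scipy.optimize import least_squares
c=dict(np.load("pics/w1_c.npz"))
f=lambda L:np.array([[180+(x+.5)/5-.5,125+(y+.5)/5-.5] for x,y in L])
M=np.array([[-65,55,85],[65,55,85],[65,-55,85],[-65,-55,85]])/1e3
C=f([(102,107),(664,106),(645,548),(124,548)])
def X(p,P):
    cc,s=np.cos(p[2]),np.sin(p[2]);P=np.asarray(P)
    return np.stack([p[0]+cc*P[...,0]-s*P[...,1],p[1]+s*P[...,0]+cc*P[...,1],P[...,2]],-1)
r=least_squares(lambda p:(proj(c,X(p,M))-C).ravel(),[.535,-.184,-.08]);p=r.x
print("console",p,np.round(r.fun,1))
def inv(P): d=P[:2]-p[:2];cc,s=np.cos(p[2]),np.sin(p[2]);return np.array([cc*d[0]+s*d[1],-s*d[0]+cc*d[1]])*1e3
K=f([(432,277),(557,294),(511,532),(388,515)])
MK=np.array([[-15,30,109],[15,30,109],[15,-30,109],[-15,-30,109]])/1e3
k=least_squares(lambda q:(proj(c,X(q,MK))-K).ravel(),[.56,-.19,-.08]);print("cork",k.x,np.round(k.fun,1),inv(k.x))
print("stop",[inv(onz(c,*u,.085)) for u in f([(514,244),(514,220),(514,268)])])
print("slot chk",[inv(onz(c,*u,.085)) for u in f([(315,280),(370,218),(311,467),(372,467),(617,218)])])
kz=.005+.15*np.cos(.35)*np.cos(.28)
for z in (.135,.14,.145,.15): P=onz(c,*f([(95,244)])[0],z);print("knob",z,P,inv(P))
_,d=load("w1");u,v=f([(95,244)])[0].round().astype(int);print("knob depth",w(c,u,v,d[v,u]))
print("tile",[onz(get_calibration("scene"),*q,.014) for q in ((214,270),(237.5,281),(192.5,300.5),(219,313.5))])
E
python3 fit2.py
```

```text
console [ 0.535  -0.1884 -0.0807] [-0.3  0.5  0.6  0.3 -0.1 -0.5 -0.2 -0.3]
cork [ 0.554  -0.1993 -0.2383] [-0.7 -0.9  0.8 -0.3  0.3  0.8 -0.5  0.6] [19.7775 -9.3491]
stop [array([30.6932, 22.7155]), array([30.5574, 28.5249]), array([30.8301, 16.8538])]
slot chk [array([-16.2481,  14.0662]), array([-3.1748, 29.1261]), array([-17.8328, -33.7019]), array([ -2.8511, -33.7499]), array([54.6586, 28.9213])]
knob 0.135 [ 0.4786 -0.1474  0.135 ] [-59.5548  36.2699]
knob 0.14 [ 0.4795 -0.1462  0.14  ] [-58.7167  37.5907]
knob 0.145 [ 0.4804 -0.1449  0.145 ] [-57.8785  38.9116]
knob 0.15 [ 0.4814 -0.1437  0.15  ] [-57.0403  40.2324]
knob depth [ 0.482  -0.1431  0.1509]
tile [array([0.57  , 0.1744, 0.014 ]), array([0.4969, 0.1783, 0.014 ]), array([0.5738, 0.2782, 0.014 ]), array([0.4946, 0.2817, 0.014 ])]
```

The wrist view shows the plate, the ball at crop (95,244), the cork as a tilted quadrilateral, the brass stop face at (514,244); the slot edges agree to ~1 mm with the known layout.

Run:
```python
import bench;print([x for x in dir(bench) if x[0]!='_']);print(getattr(bench,'tip_extent',None),getattr(bench,'TIP_EXTENT',None))
from to import *
rel([.554,-.199,.18],down(np.pi/2-.238))
rel([.554,-.199,.105],down(np.pi/2-.238))
```

```text
['MotionError', 'camera', 'get_calibration', 'get_obs', 'hand_in', 'tip_extent']
0.014 None
shift mm [-56.6  24.8 159.4] turn [-0.002 -0.001  0.152]
shift mm [-56.7  24.9 234.4] turn [-0.002 -0.001  0.152]
```

```bash
python3 -m jog '[[[-20,9,35],[0,0,0.06],0.6],[[-40,17,75],[0,0,0.12],0.6],[[-56.6,24.8,115],[0,0,0.152],0.6],[[-56.6,24.8,150],[0,0,0.152],0.6],[[-56.6,24.8,175],[0,0,0.152],0.6],[[-56.6,24.8,175],[0,0,0.152],0.6]]'
python3 - <<'E'
from to import *
rel([.554,-.199,.103],down(np.pi/2-.238))
grab("wrist","w2");crop("w2",150,180,350,330,4,"w2a")
E
```

```text
time_s: 2.07
eef_pos: [0.5489, -0.199, 0.1576]
eef_rot: [-0.007, 0.787, 0.617, -0.002]
wrist_force: [-1.3, 0.4, -1.0]
opening: 0.598
shift mm [ 0.9  5.7 54.6] turn [-0.014 -0.004 -0.003]
```

View pics/w2.png

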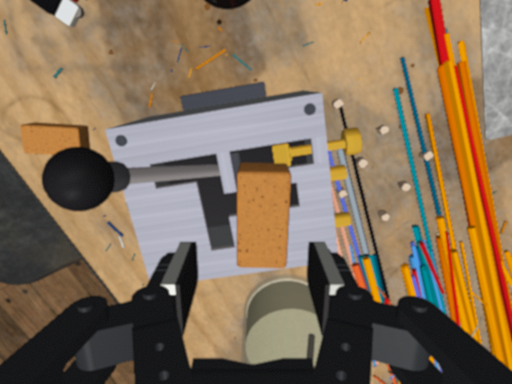

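```bash
python3 -m jog '[[[0.9,5.7,25],[-0.014,-0.004,-0.003],0.6],[[0.9,5.7,45],[-0.014,-0.004,-0.003],0.6],[[0.9,5.7,54.6],[-0.014,-0.004,-0.003],0.6],[[0.9,5.7,54.6],[-0.014,-0.004,-0.003],0.6],[[0.9,5.7,54.6],[-0.014,-0.004,-0.003],0.6]]'
python3 - <<'E'
from to import *
rel([.554,-.199,.103],down(np.pi/2-.238));print(get_obs()['wrist_force'])
E
```

```text
time_s: 2.53
eef_pos: [0.5568, -0.2005, 0.1086]
eef_rot: [0.003, 0.786, 0.618, 0.002]
wrist_force: [0.1, -0.1, 0.6]
opening: 0.6
shift mm [ 0.8 -3.1  5.6] turn [0.007 0.002 0.   ]
[ 0.0511 -0.0773  0.6318]
```

```bash
python3 -m jog '[[[0.8,-2.5,4],[0.007,0.002,0],0.6],[[0.8,-2.5,4.6],[0.007,0.002,0],0.5],[[0.8,-2.5,4.6],[0.007,0.002,0],0.35],[[0.8,-2.5,4.6],[0.007,0.002,0],0.2],[[0.8,-2.5,4.6],[0.007,0.002,0],0.2],[[0.8,-2.5,4.6],[0.007,0.002,0],0.2]]'
```

```text
time_s: 3.03
eef_pos: [0.5554, -0.1997, 0.1054]
eef_rot: [0.001, 0.786, 0.618, 0.001]
wrist_force: [-0.7, -0.6, 6.0]
opening: 0.334
```

```bash
python3 -m jog '[[[0,0,-30],[0,0,0],0.2],[[0,0,-65],[0,0,0],0.2],[[0,0,-105],[0,0,0],0.2],[[0,0,-145],[0,0,0],0.2],[[0,0,-165],[0,0,0],0.2],[[0,0,-165],[0,0,0],0.2]]'
python3 - <<'E'
from to import *
rel([.534,.26,.265],down(np.pi/2-.045))
p,d,c=grab("wrist","w3")
E
```

```text
time_s: 3.53
eef_pos: [0.5577, -0.2009, 0.2775]
eef_rot: [0.006, 0.786, 0.618, 0.003]
wrist_force: [0.3, -0.8, 0.0]
opening: 0.336
shift mm [ 442.4 -131.6    9.1] turn [ 0.013  0.005 -0.192]
```

View pics/w3.png

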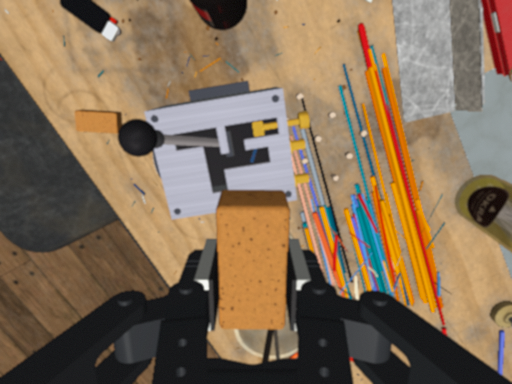

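The cork is held squarely between the pads and the lever is unmoved. Traversing to the tile.

```bash
python3 -m jog '[[[30,-9,0],[0.003,0.001,-0.02],0.2],[[68,-20,0],[0.006,0.002,-0.04],0.2],[[106,-31,0],[0.013,0.005,-0.06],0.2],[[144,-43,0],[0.013,0.005,-0.08],0.2],[[182,-54,0],[0.013,0.005,-0.1],0.2],[[220,-65,0],[0.013,0.005,-0.12],0.2],[[258,-77,0],[0.013,0.005,-0.14],0.2],[[296,-88,0],[0.013,0.005,-0.16],0.2],[[334,-100,0],[0.013,0.005,-0.18],0.2],[[372,-111,0],[0.013,0.005,-0.192],0.2],[[405,-121,5],[0.013,0.005,-0.192],0.2],[[430,-128,9],[0.013,0.005,-0.192],0.2],[[442,-132,9],[0.013,0.005,-0.192],0.2],[[442,-132,9],[0.013,0.005,-0.192],0.2],[[442,-132,9],[0.013,0.005,-0.192],0.2]]'
python3 - <<'E'
from to import *
p,d,c=grab("wrist","w4")
E
```

```text
time_s: 4.83
eef_pos: [0.5317, 0.2602, 0.2614]
eef_rot: [-0.003, 0.723, 0.691, -0.002]
wrist_force: [-0.4, -0.5, 0.5]
opening: 0.334
```

View pics/w4.png

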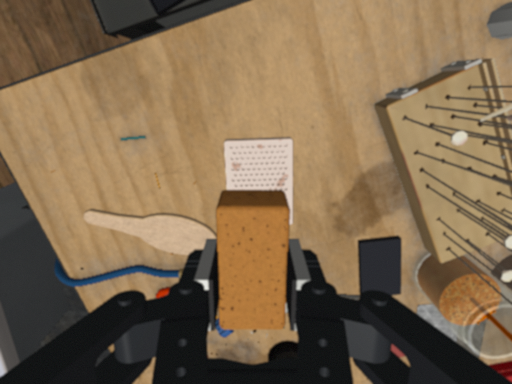

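Run:
```python
from to import *
crop("w4",210,125,310,240,5,"w4a")
c=dict(np.load("pics/w4_c.npz"))
a,b,e,g=[onz(c,*q,.014)[:2] for q in ((224.3,140),(292.6,138.3),(294.5,222),(225.8,188))]
print(a,b,e,g,np.linalg.norm(a-b),np.linalg.norm(b-e),np.linalg.norm(a-g))
yaw=np.arctan2(*(b-a)[::-1]);m=(a+b)/2;print("yaw",yaw,"ctr",m-.0525*np.array([-np.sin(yaw),np.cos(yaw)]))
```

```text
[0.4992 0.2766] [0.5757 0.2752] [0.5771 0.1737] [0.497  0.2203] 0.07646117940801099 0.10144103438671533 0.05637496034286858
yaw -0.018735498683725448 ctr [0.5365 0.2234]
```

View pics/w4a.png

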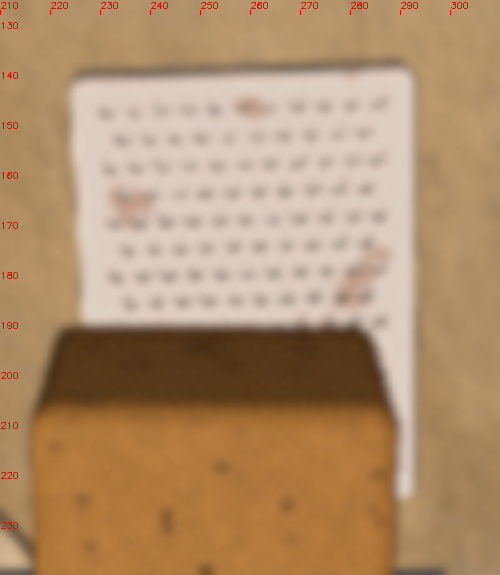

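Run:
```python
from to import *
c=dict(np.load("pics/w4_c.npz"))
for q in ((217,206),(288,206),(285,329),(221,329)): print(onz(c,*q,.265))
rel([.536,.224,.10],down(np.pi/2-.02));rel([.536,.224,.036],down(np.pi/2-.02))
```

```text
[0.5188 0.2904 0.265 ]
[0.5469 0.2892 0.265 ]
[0.5448 0.2305 0.265 ]
[0.5161 0.2316 0.265 ]
shift mm [-35.4   6.5 161.8] turn [-0.006 -0.001 -0.026]
shift mm [-35.5   6.9 225.8] turn [-0.006 -0.001 -0.026]
```

```bash
python3 -m jog '[[[-15,3,20],[-0.006,-0.001,-0.026],0.2],[[-30,6,55],[-0.006,-0.001,-0.026],0.2],[[-35.4,6.7,95],[-0.006,-0.001,-0.026],0.2],[[-35.4,6.7,135],[-0.006,-0.001,-0.026],0.2],[[-35.4,6.7,165],[-0.006,-0.001,-0.026],0.2],[[-35.4,6.7,190],[-0.006,-0.001,-0.026],0.2],[[-35.4,6.7,205],[-0.006,-0.001,-0.026],0.2],[[-35.4,6.7,210],[-0.006,-0.001,-0.026],0.2],[[-35.4,6.7,210],[-0.006,-0.001,-0.026],0.2]]'
python3 - <<'E'
from to import *
rel([.536,.224,.036],down(np.pi/2-.02));rel([.536,.224,.034],down(np.pi/2-.02))
E
```

```text
time_s: 5.63
eef_pos: [0.5352, 0.2224, 0.0504]
eef_rot: [-0.001, 0.715, 0.699, -0.001]
wrist_force: [0.7, 0.1, 0.1]
opening: 0.336
shift mm [ 1.6  0.9 14.4] turn [-0.003  0.001 -0.002]
shift mm [ 1.6  0.9 16.4] turn [-0.003  0.001 -0.002]
```

```bash
python3 -m jog '[[[1.6,0.9,7],[-0.003,0.001,-0.002],0.2],[[1.6,0.9,13],[-0.003,0.001,-0.002],0.2],[[1.6,0.9,15.5],[-0.003,0.001,-0.002],0.2],[[1.6,0.9,15.5],[-0.003,0.001,-0.002],0.2],[[1.6,0.9,15.5],[-0.003,0.001,-0.002],0.2]]'
```

```text
time_s: 6.05
eef_pos: [0.5363, 0.224, 0.0353]
eef_rot: [0.0, 0.714, 0.7, 0.0]
wrist_force: [0.7, 0.4, 1.3]
opening: 0.336
```

```bash
python3 -m jog '[[[0,0,0.5],[0,0,0],0.2],[[0,0,0.5],[0,0,0],0.38],[[0,0,0.5],[0,0,0],0.45],[[0,0,0.5],[0,0,0],0.5],[[0,0,0.5],[0,0,0],0.55]]'
python3 -m jog '[[[0,0,-10],[0,0,0],0.55],[[0,0,-30],[0,0,0],0.55],[[0,0,-60],[0,0,0],0.55],[[0,0,-100],[0,0,0],0.55],[[0,0,-140],[0,0,0],0.55],[[0,0,-180],[0,0,0],0.55],[[0,0,-220],[0,0,0],0.55],[[0,0,-220],[0,0,0],0.55]]'
python3 - <<'E'
from to import *
p,d,c=grab("wrist","w5")
_=grab("scene","s5");crop("s5",180,260,250,320,8,"s5a")
E
```

```text
time_s: 6.47
eef_pos: [0.5364, 0.2241, 0.035]
eef_rot: [0.0, 0.714, 0.7, 0.0]
wrist_force: [-0.6, -0.1, 0.3]
opening: 0.554
time_s: 7.13
eef_pos: [0.5404, 0.225, 0.266]
eef_rot: [0.005, 0.714, 0.7, 0.007]
wrist_force: [2.0, -0.1, 2.1]
opening: 0.55
```

View pics/w5.png

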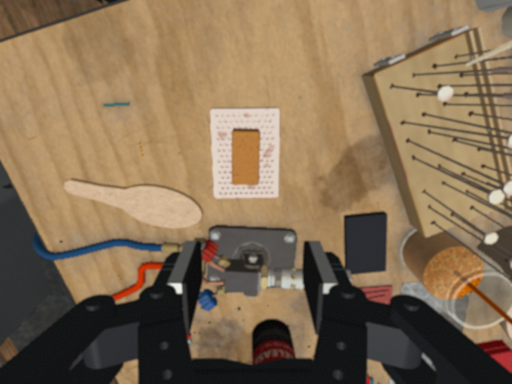

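View pics/s5a.png

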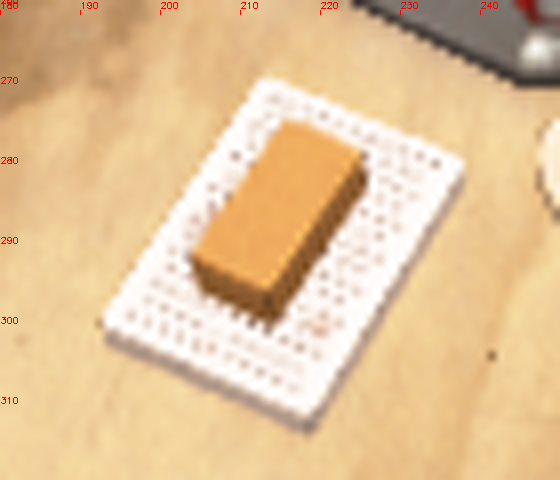

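Cork lies flat in the tile's middle (wrist image: cork top (246,157), tile (246,153)). Now the lever: compute the knob waypoints.

```bash
cat > lev.py <<'E'
from to import *
CON=np.array([.535,-.1884,-.0807])
def knob(x,y):  # slot coords mm -> world knob centre, side lean
    v=np.array([x,y,78.]);n=np.linalg.norm(v);k=v/n*.15
    c,s=np.cos(CON[2]),np.sin(CON[2])
    return np.array([CON[0]+c*k[0]-s*k[1],CON[1]+s*k[0]+c*k[1],.005+k[2]])
def tool(x,y,follow=1.):
    # heading = console yaw; tilt tool about console x so that fingers follow side lean
    th=follow*np.arctan2(y,78.)
    axis=np.array([np.cos(CON[2]),np.sin(CON[2]),0])
    r=R.from_rotvec(-th*axis)*down(CON[2])
    return knob(x,y)+r.apply([0,0,.005]),r
E
python3 - <<'E'
from lev import *
c=dict(np.load("pics/w5_c.npz"))
q=np.array([onz(c,*u,.014)[:2] for u in ((210,109),(279,107.5),(279.5,197),(214,199))]);print("tile",q.mean(0))
q=np.array([onz(c,*u,.038)[:2] for u in ((232.5,129),(260,128.5),(259,186),(232,186.5))]);print("cork",q.mean(0))
for s in [(-35,22),(-10,22),(-10,-4),(14,-4),(14,22),(26,22)]: print(s,knob(*s))
c=dict(np.load("pics/w1_c.npz"));print("jar rim ctr",onz(c,277,331,.15),onz(c,271,275,.06))
c=dict(np.load("pics/w2_c.npz"));c3=dict(np.load("pics/w3_c.npz"))
print("knob w2",onz(c,78,180,.138),"w3",onz(c3,138,138,.138),"w1",onz(dict(np.load("pics/w1_c.npz")),198.6,173.4,.138))
p=knob(-35,22);rel([p[0],p[1],.26],down(CON[2]))
E
```

```text
tile [0.5369 0.2229]
cork [0.5371 0.2242]
(-35, 22) [ 0.4787 -0.1463  0.1375]
(-10, 22) [ 0.5199 -0.1466  0.1483]
(-10, -4) [ 0.5154 -0.1945  0.1536]
(14, -4) [ 0.5608 -0.1981  0.1525]
(14, 22) [ 0.5637 -0.1505  0.1473]
(26, 22) [ 0.5838 -0.1534  0.1425]
jar rim ctr [ 0.5461 -0.3363  0.15  ] [ 0.5451 -0.3189  0.06  ]
knob w2 [ 0.4787 -0.1473  0.138 ] w3 [ 0.4795 -0.1473  0.138 ] w1 [ 0.4791 -0.1467  0.138 ]
shift mm [-371.7  -51.5   -2.5] turn [ 0.004 -0.007  1.632]
```

Run:
```python
from lev import *
p,r=tool(-35,22);print(p);h=p-r.apply([0,0,.11]);print(h);rel(h,r)
```

```text
[ 0.4786 -0.1477  0.1327]
[ 0.481  -0.1179  0.2386]
shift mm [-343.3  -49.9   18.9] turn [-0.207 -0.231  1.62 ]
```

```bash
python3 -m jog '[[[-20,-3,0],[-0.015,-0.017,0.117],0.6],[[-46,-7,0],[-0.03,-0.034,0.234],0.6],[[-72,-11,0],[-0.045,-0.05,0.351],0.6],[[-98,-15,0],[-0.06,-0.067,0.468],0.6],[[-124,-19,0],[-0.075,-0.084,0.585],0.6],[[-150,-23,0],[-0.09,-0.1,0.702],0.6],[[-176,-27,0],[-0.105,-0.117,0.819],0.6],[[-202,-31,0],[-0.12,-0.134,0.936],0.6],[[-228,-35,0],[-0.135,-0.15,1.053],0.6],[[-254,-38,0],[-0.15,-0.167,1.17],0.6],[[-280,-42,5],[-0.165,-0.184,1.287],0.6],[[-306,-45,10],[-0.18,-0.2,1.404],0.6],[[-330,-48,15],[-0.195,-0.217,1.521],0.6],[[-343,-50,19],[-0.207,-0.231,1.62],0.6],[[-343,-50,19],[-0.207,-0.231,1.62],0.6],[[-343,-50,19],[-0.207,-0.231,1.62],0.6],[[-343,-50,19],[-0.207,-0.231,1.62],0.6]]'
python3 - <<'E'
from lev import *
p,r=tool(-35,22);rel(p,r)
grab("wrist","w6")
E
```

```text
time_s: 8.65
eef_pos: [0.4806, -0.1168, 0.2378]
eef_rot: [0.136, 0.99, -0.038, -0.006]
wrist_force: [0.9, 0.6, -0.2]
opening: 0.599
shift mm [  0.6   1.4 109.6] turn [-0.001  0.001  0.003]
```

View pics/w6.png

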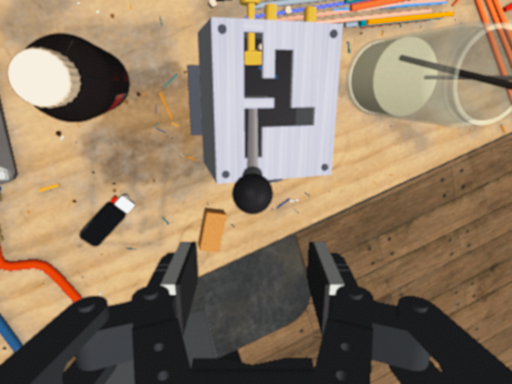

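Ball at (253,193), centred between the fingers; cork gone, the slot and stop (254,60) are in clear view. Refine the stop face from this picture.

Run:
```python
from h import *
crop("w6",190,10,350,190,4,"w6a")
```

View pics/w6a.png

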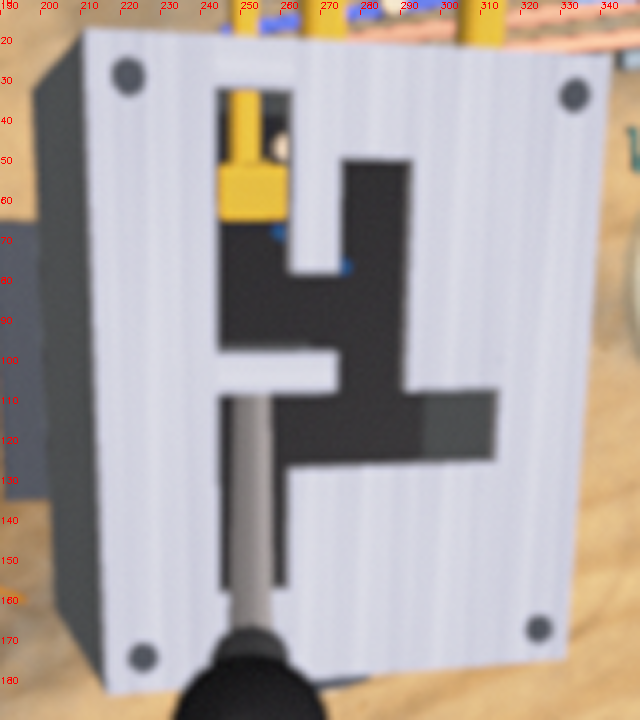

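Run:
```python
from h import *
from scipy.optimize import least_squares
c=dict(np.load("pics/w6_c.npz"))
L={(6,30):(217,351),(44,4):(343,160),(44,-12):(412,160),(-2,-12):(403,392),(22,14):(289,274),(22,4):(342,275),(-2,-34):(497,390),(-18,-34):(495,461),(-18,14):(287,466),(65,55):(84,27),(65,-55):(612,55),(-65,-55):(566,658),(-65,55):(107,693)}
f=lambda q:np.array([190+(q[0]+.5)/4-.5,10+(q[1]+.5)/4-.5])
M=np.array([[a,b,85] for a,b in L])/1e3;C=np.array([f(q) for q in L.values()])
def X(p,P):
    cc,s=np.cos(p[2]),np.sin(p[2])
    return np.stack([p[0]+cc*P[...,0]-s*P[...,1],p[1]+s*P[...,0]+cc*P[...,1],P[...,2]],-1)
r=least_squares(lambda p:(proj(c,X(p,M))-C).ravel(),[.535,-.188,-.08]);p=r.x
print(p,np.round(r.fun.reshape(-1,2),1).tolist())
def inv(P): d=P[:2]-p[:2];cc,s=np.cos(p[2]),np.sin(p[2]);return np.array([cc*d[0]+s*d[1],-s*d[0]+cc*d[1]])*1e3
print([inv(onz(c,*f(q),.085)) for q in [(219,221),(253,221),(287,221)]])
# homography-based stop estimate
H,_=cv2.findHomography(C,M[:,:2]*1e3);print(cv2.perspectiveTransform(np.array([[f(q) for q in [(219,221),(253,221),(287,221)]]]),H))
```

```text
[ 0.5345 -0.1887 -0.0808] [[-0.3, 0.7], [-0.7, -0.8], [0.6, -0.3], [0.7, -0.4], [0.6, -0.5], [-1.1, -0.7], [0.7, -0.3], [0.1, 0.5], [0.5, 0.9], [0.0, 0.0], [-0.1, 0.0], [-0.3, 0.7], [-0.5, 0.6]]
[array([31.4941, 29.1942]), array([31.5988, 22.1683]), array([31.7049, 15.0484])]
[[[31.6256 29.2061]
  [31.7331 22.1602]
  [31.842  15.0221]]]
```

```bash
python3 -m jog '[[[0.6,1.4,35],[0,0,0],0.6],[[0.6,1.4,70],[0,0,0],0.6],[[0.6,1.4,95],[0,0,0],0.6],[[0.6,1.4,107],[0,0,0],0.6],[[0.6,1.4,110],[0,0,0],0.6],[[0.6,1.4,110],[0,0,0],0.6],[[0.6,1.4,110],[0,0,0],0.6]]'
python3 - <<'E'
from lev import *
p,r=tool(-35,22);rel(p,r)
grab("wrist","w7")
E
```

```text
time_s: 9.28
eef_pos: [0.4798, -0.1474, 0.1337]
eef_rot: [0.137, 0.99, -0.038, -0.005]
wrist_force: [0.6, -1.2, -0.3]
opening: 0.603
shift mm [-1.1  0.1  1.1] turn [-0.    -0.001  0.004]
```

View pics/w7.png

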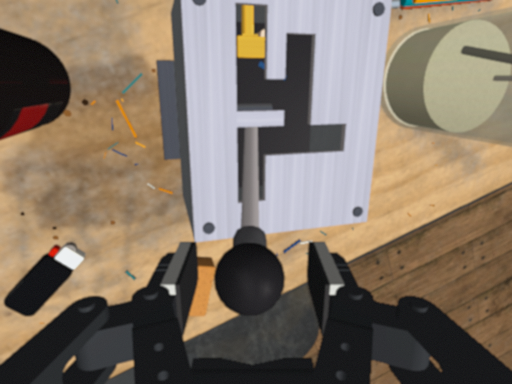

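```bash
python3 -m jog '[[[-1,0,1],[0,0,0],0.5],[[-1,0,1],[0,0,0],0.42],[[-1,0,1],[0,0,0],0.3],[[-1,0,1],[0,0,0],0.25],[[-1,0,1],[0,0,0],0.25]]'
python3 - <<'E'
from lev import *
o=get_obs();print(o['wrist_force'],o['torque'])
for s in [(-35,22),(-27,22),(-19,22),(-10,22)]: p,r=tool(*s);print(s);rel(p,r)
grab("wrist","w8")
E
```

```text
time_s: 9.75
eef_pos: [0.4795, -0.1476, 0.1344]
eef_rot: [0.137, 0.99, -0.038, -0.004]
wrist_force: [-2.1, 3.8, 5.7]
opening: 0.315
[-2.0882  3.758   5.7319] [ 0.2931  0.3012 -0.0735]
(-35, 22)
shift mm [-0.9 -0.3  1.6] turn [ 0.    -0.003  0.004]
(-27, 22)
shift mm [11.2 -0.2 -3. ] turn [ 0.    -0.003  0.004]
(-19, 22)
shift mm [24.4 -0.2 -6.6] turn [ 0.    -0.003  0.004]
(-10, 22)
shift mm [40.3 -0.1 -9.4] turn [ 0.    -0.003  0.004]
```

View pics/w8.png

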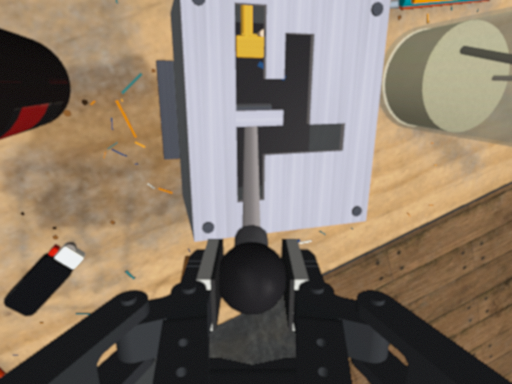

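```bash
python3 -m jog '[[[6,0,-1],[0,0,0],0.25],[[12,0,-3],[0,0,0],0.25],[[18,0,-5],[0,0,0],0.25],[[24,0,-6.5],[0,0,0],0.25],[[30,0,-8],[0,0,0],0.25],[[36,0,-9],[0,0,0],0.25],[[40,0,-9.5],[0,0,0],0.25],[[40,0,-9.5],[0,0,0],0.25]]'
python3 - <<'E'
from lev import *
o=get_obs();print(o['wrist_force'],o['torque'])
for s in [(-10,22),(-10,15),(-10,9),(-10,2),(-10,-4)]: p,r=tool(*s);print(s);rel(p,r)
grab("wrist","w9")
E
```

```text
time_s: 10.47
eef_pos: [0.5203, -0.1483, 0.144]
eef_rot: [0.137, 0.99, -0.038, -0.004]
wrist_force: [-3.3, -0.1, 6.4]
opening: 0.314
[-3.3319 -0.1324  6.3715] [-0.19    0.8103 -0.2879]
(-10, 22)
shift mm [-0.5 -0.5  0.4] turn [ 0.001 -0.004  0.004]
(-10, 15)
shift mm [-0.9 11.7  1. ] turn [ 0.085 -0.004  0.004]
(-10, 9)
shift mm [-1.2 22.5  2.4] turn [ 0.161 -0.004  0.004]
(-10, 2)
shift mm [-1.4 35.   5. ] turn [ 0.25  -0.004  0.004]
(-10, -4)
shift mm [-1.4 45.6  8.1] turn [ 0.327 -0.004  0.004]
```

View pics/w9.png

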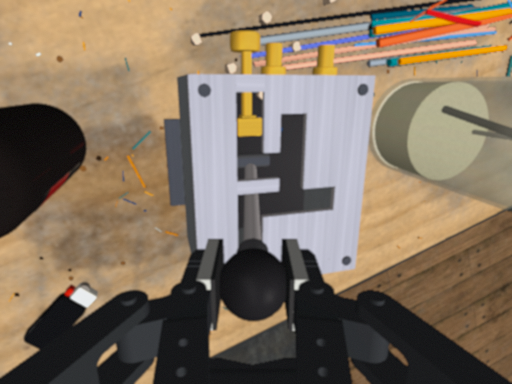

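```bash
python3 -m jog '[[[-0.7,6,0.6],[0.042,0,0],0.25],[[-0.9,11.7,1],[0.085,0,0],0.25],[[-1,17,1.7],[0.123,0,0],0.25],[[-1.2,22.5,2.4],[0.161,0,0],0.25],[[-1.3,29,3.7],[0.205,0,0],0.25],[[-1.4,35,5],[0.25,0,0],0.25],[[-1.4,40,6.5],[0.288,0,0],0.25],[[-1.4,45.6,8.1],[0.327,0,0],0.25],[[-1.4,45.6,8.1],[0.327,0,0],0.25]]'
python3 - <<'E'
from lev import *
o=get_obs();print(o['wrist_force'],o['torque'])
for s in [(-10,-4),(-4,-4),(2,-4),(8,-4),(14,-4)]: p,r=tool(*s);print(s);rel(p,r)
grab("wrist","w10")
E
```

```text
time_s: 11.27
eef_pos: [0.5151, -0.1959, 0.1484]
eef_rot: [-0.026, 0.999, -0.039, 0.003]
wrist_force: [-1.7, 0.5, 4.2]
opening: 0.321
[-1.7112  0.5303  4.2184] [0.0261 0.496  0.6147]
(-10, -4)
shift mm [ 0.2 -1.7 -0.1] turn [-0.001 -0.003  0.004]
(-4, -4)
shift mm [11.6 -1.7 -1.1] turn [-0.001 -0.003  0.004]
(2, -4)
shift mm [23.1 -1.7 -1.2] turn [-0.001 -0.003  0.004]
(8, -4)
shift mm [34.5 -1.6 -0.4] turn [-0.001 -0.003  0.004]
(14, -4)
shift mm [45.7 -1.6  1.2] turn [-0.001 -0.003  0.004]
```

View pics/w10.png

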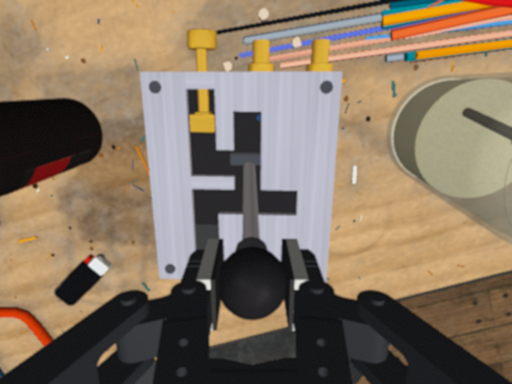

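The stem now stands in line with the third lane (px 250 between the lane edges 235–262). Go ahead to corner 3.

```bash
python3 -m jog '[[[6,-1.6,-0.6],[0,0,0],0.25],[[12,-1.6,-1.1],[0,0,0],0.25],[[18,-1.6,-1.2],[0,0,0],0.25],[[24,-1.6,-1.2],[0,0,0],0.25],[[30,-1.6,-0.8],[0,0,0],0.25],[[36,-1.6,-0.3],[0,0,0],0.25],[[41,-1.6,0.6],[0,0,0],0.25],[[45.7,-1.6,1.2],[0,0,0],0.25],[[45.7,-1.6,1.2],[0,0,0],0.25]]'
python3 - <<'E'
from lev import *
o=get_obs();print(o['wrist_force'],o['torque'])
for s in [(14,-4),(14,2),(14,9),(14,15),(14,22)]: p,r=tool(*s);print(s);rel(p,r)
grab("wrist","w11")
E
```

```text
time_s: 12.07
eef_pos: [0.5617, -0.1971, 0.1471]
eef_rot: [-0.025, 0.999, -0.038, 0.003]
wrist_force: [-1.7, -0.4, -1.0]
opening: 0.316
[-1.7233 -0.4358 -1.0454] [-0.103   0.3902 -0.0383]
(14, -4)
shift mm [-0.8  0.8 -0.4] turn [ 0.    -0.003  0.004]
(14, 2)
shift mm [ -0.7 -10.2   0.1] turn [-0.076 -0.003  0.004]
(14, 9)
shift mm [ -0.9 -22.8   1.6] turn [-0.166 -0.004  0.003]
(14, 15)
shift mm [ -1.1 -33.3   3.7] turn [-0.241 -0.004  0.003]
(14, 22)
shift mm [ -1.6 -45.    7. ] turn [-0.326 -0.004  0.003]
```

View pics/w11.png

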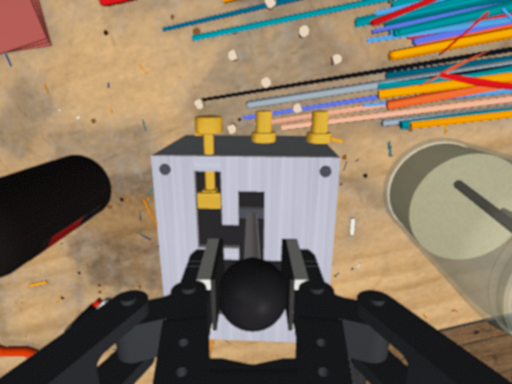

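```bash
python3 -m jog '[[[-0.7,-5,0],[-0.038,0,0],0.25],[[-0.8,-10.2,0.1],[-0.076,0,0],0.25],[[-0.8,-16.5,0.8],[-0.12,0,0],0.25],[[-0.9,-22.8,1.6],[-0.166,0,0],0.25],[[-1,-28,2.6],[-0.204,0,0],0.25],[[-1.1,-33.3,3.7],[-0.241,0,0],0.25],[[-1.4,-39,5.3],[-0.284,0,0],0.25],[[-1.6,-45,7],[-0.326,0,0],0.25],[[-1.6,-45,7],[-0.326,0,0],0.25]]'
python3 - <<'E'
from lev import *
o=get_obs();print(o['wrist_force'],o['torque'])
for s in [(14,22),(18,22),(22,22),(24,22),(26,22),(28,22)]: p,r=tool(*s);print(s);rel(p,r)
grab("wrist","w12")
E
```

```text
time_s: 12.87
eef_pos: [0.5637, -0.15, 0.1421]
eef_rot: [0.138, 0.99, -0.037, -0.003]
wrist_force: [0.8, -1.2, -2.5]
opening: 0.314
[ 0.8046 -1.1597 -2.4696] [-0.0977  0.2098  0.3656]
(14, 22)
shift mm [0.  1.9 0.2] turn [ 0.001 -0.006  0.006]
(18, 22)
shift mm [7.  1.9 1.6] turn [ 0.001 -0.006  0.006]
(22, 22)
shift mm [13.8  2.   3.3] turn [ 0.001 -0.006  0.006]
(24, 22)
shift mm [17.1  2.   4.3] turn [ 0.001 -0.006  0.006]
(26, 22)
shift mm [20.3  2.   5.3] turn [ 0.001 -0.006  0.006]
(28, 22)
shift mm [23.5  2.   6.4] turn [ 0.001 -0.006  0.006]
```

View pics/w12.png

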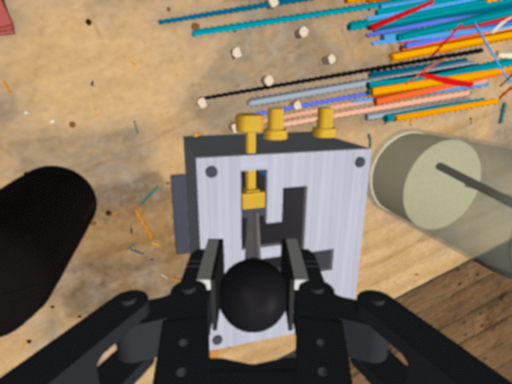

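```bash
python3 -m jog '[[[3.5,1.5,0.7],[0,0,0],0.25],[[7,1.5,1.5],[0,0,0],0.25],[[10,1.5,2.3],[0,0,0],0.25],[[13,1.5,3.1],[0,0,0],0.25],[[13,1.5,3.1],[0,0,0],0.25],[[13,1.5,3.1],[0,0,0],0.25]]'
python3 -m jog '[[[0.8,0,0.25],[0,0,0],0.25],[[1.6,0,0.5],[0,0,0],0.25],[[1.6,0,0.5],[0,0,0],0.25],[[1.6,0,0.5],[0,0,0],0.25]]'
python3 - <<'E'
from lev import *
o=get_obs();print(o['wrist_force'],o['torque'])
for s in [(24,22),(26,22)]: p,r=tool(*s);print(s);rel(p,r)
grab("wrist","w13");crop("w13",200,140,340,260,5,"w13a")
E
```

```text
time_s: 13.42
eef_pos: [0.577, -0.1541, 0.14]
eef_rot: [0.137, 0.99, -0.037, -0.003]
wrist_force: [-0.8, 2.9, 3.2]
opening: 0.318
time_s: 13.75
eef_pos: [0.5786, -0.1543, 0.1397]
eef_rot: [0.137, 0.99, -0.037, -0.003]
wrist_force: [-1.7, 3.3, 3.4]
opening: 0.315
[-1.6628  3.2536  3.4098] [0.5301 0.6569 0.0256]
(24, 22)
shift mm [ 1.9 -0.5  1. ] turn [-0.001 -0.006  0.005]
(26, 22)
shift mm [ 5.1 -0.5  2. ] turn [-0.001 -0.006  0.005]
```

View pics/w13a.png

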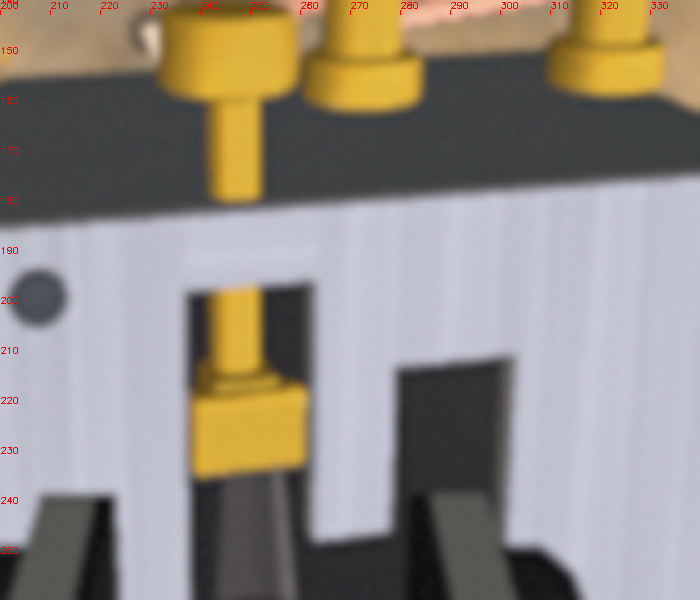

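```bash
python3 -m jog '[[[1,0,0.3],[0,0,0],0.25],[[2,0,0.7],[0,0,0],0.25],[[2,0,0.7],[0,0,0],0.25],[[2,0,0.7],[0,0,0],0.25]]'
python3 -m jog '[[[1,0,0.3],[0,0,0],0.25],[[1,0,0.3],[0,0,0],0.25],[[1,0,0.3],[0,0,0],0.25]]'
python3 -m jog '[[[1,0,0.3],[0,0,0],0.25],[[1,0,0.3],[0,0,0],0.25],[[1,0,0.3],[0,0,0],0.25]]'
```

```text
time_s: 14.13
eef_pos: [0.5807, -0.1549, 0.1391]
eef_rot: [0.137, 0.99, -0.037, -0.003]
wrist_force: [-1.2, 2.1, 3.5]
opening: 0.315
time_s: 14.38
eef_pos: [0.5818, -0.1551, 0.1388]
eef_rot: [0.137, 0.99, -0.037, -0.002]
wrist_force: [-1.7, 1.4, 2.1]
opening: 0.317
time_s: 14.63
eef_pos: [0.5828, -0.1551, 0.1384]
eef_rot: [0.137, 0.99, -0.037, -0.003]
wrist_force: [-1.9, 2.5, 2.6]
opening: 0.321
```

```bash
python3 -m jog '[[[1,0,0.3],[0,0,0],0.25],[[1,0,0.3],[0,0,0],0.25],[[1,0,0.3],[0,0,0],0.25]]'
python3 -m jog '[[[0.8,0,0.3],[0,0,0],0.25],[[0.8,0,0.3],[0,0,0],0.25],[[0.8,0,0.3],[0,0,0],0.25]]'
```

```text
time_s: 14.88
eef_pos: [0.5838, -0.1552, 0.1381]
eef_rot: [0.137, 0.99, -0.037, -0.003]
wrist_force: [-1.6, 2.0, 3.0]
opening: 0.315
time_s: 15.13
eef_pos: [0.5847, -0.1553, 0.1378]
eef_rot: [0.137, 0.99, -0.037, -0.003]
wrist_force: [-0.9, 2.2, 3.5]
opening: 0.314
```

```bash
python3 -m jog '[[[0.8,0,0.3],[0,0,0],0.25],[[0.8,0,0.3],[0,0,0],0.25],[[0.8,0,0.3],[0,0,0],0.25]]'
python3 - <<'E'
from lev import *
for s in [(26,22),(28,22)]: p,r=tool(*s);print(s,p);rel(p,r)
grab("wrist","w14");crop("w14",200,140,340,260,5,"w14a")
E
```

```text
time_s: 15.38
eef_pos: [0.5856, -0.1554, 0.1376]
eef_rot: [0.137, 0.99, -0.037, -0.002]
wrist_force: [-2.1, 2.3, 3.4]
opening: 0.317
(26, 22) [ 0.5837 -0.1548  0.1377]
shift mm [-1.9 -0.5 -0.2] turn [-0.001 -0.007  0.005]
(28, 22) [ 0.5868 -0.1553  0.1366]
shift mm [ 1.2 -0.4  0.9] turn [-0.001 -0.007  0.005]
```

View pics/w14a.png

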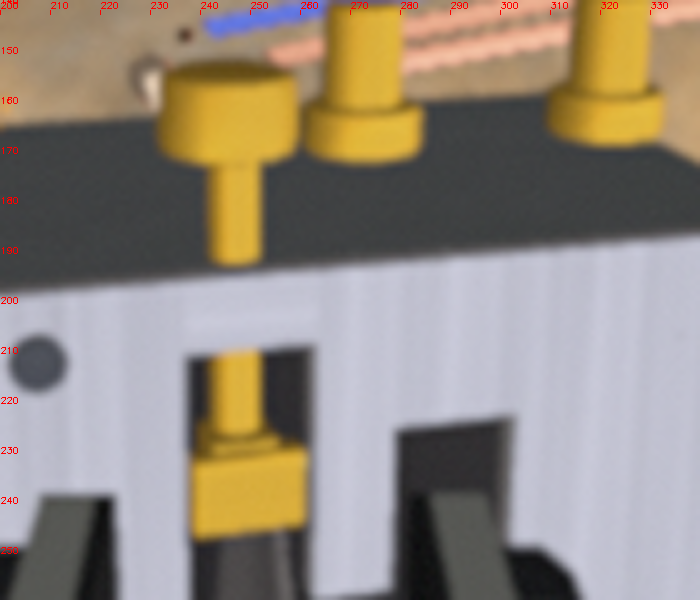

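```bash
python3 -m jog '[[[0.8,0,0.3],[0,0,0],0.25],[[0.8,0,0.3],[0,0,0],0.25],[[0.8,0,0.3],[0,0,0],0.25]]'
python3 -m jog '[[[0.8,0,0.3],[0,0,0],0.25],[[0.8,0,0.3],[0,0,0],0.25],[[0.8,0,0.3],[0,0,0],0.25]]'
```

```text
time_s: 15.68
eef_pos: [0.5864, -0.1556, 0.1373]
eef_rot: [0.137, 0.99, -0.037, -0.002]
wrist_force: [-0.9, 3.2, 4.9]
opening: 0.319
time_s: 15.93
eef_pos: [0.5873, -0.1559, 0.137]
eef_rot: [0.137, 0.99, -0.037, -0.002]
wrist_force: [-0.6, 1.5, 3.0]
opening: 0.318
```

```bash
python3 -m jog '[[[0.8,0,0.3],[0,0,0],0.25],[[0.8,0,0.3],[0,0,0],0.25],[[0.8,0,0.3],[0,0,0],0.25]]'
python3 -m jog '[[[0.8,0,0.3],[0,0,0],0.25],[[0.8,0,0.3],[0,0,0],0.25],[[0.8,0,0.3],[0,0,0],0.25]]'
python3 - <<'E'
from lev import *
print(get_obs()['wrist_force'],get_obs()['torque'])
grab("wrist","w15");crop("w15",200,140,340,260,5,"w15a");grab("side","d15");crop("d15",215,110,315,210,7,"d15a")
E
```

```text
time_s: 16.18
eef_pos: [0.5882, -0.1562, 0.1368]
eef_rot: [0.137, 0.99, -0.037, -0.002]
wrist_force: [-0.2, 2.0, 3.3]
opening: 0.319
time_s: 16.43
eef_pos: [0.5891, -0.1564, 0.1365]
eef_rot: [0.137, 0.99, -0.037, -0.002]
wrist_force: [-1.2, 2.3, 2.0]
opening: 0.316
[-1.1794  2.2648  1.9737] [ 0.1901  0.4639 -0.1645]
```

View pics/w15.png

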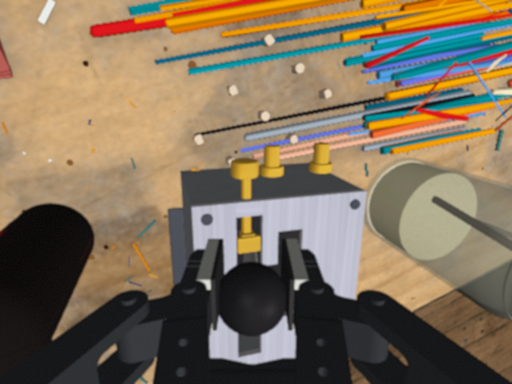

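View pics/d15a.png

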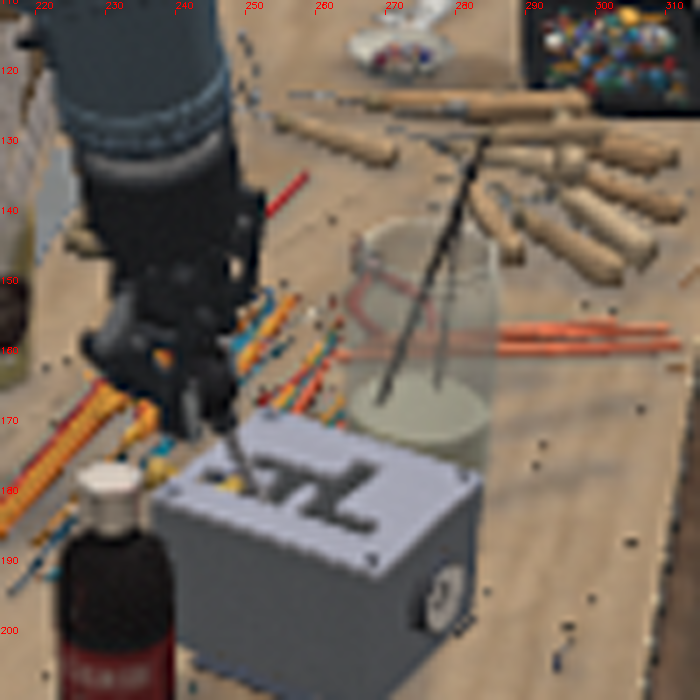

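```bash
cat > ball.py <<'E'
from lev import *
def ball(n):
    p,d=load(n);c=dict(np.load(f"pics/{n}_c.npz"));c={k:(v if v.ndim else float(v)) for k,v in c.items()}
    g=p.max(2)[215:355,205:300].astype(np.uint8);g=cv2.GaussianBlur(g,(3,3),0)
    h=cv2.HoughCircles(g,cv2.HOUGH_GRADIENT,1,50,param1=60,param2=8,minRadius=28,maxRadius=42)
    if h is None: print(n,"none");return
    u,v,r=h[0,0];u+=205;v+=215
    T=c['world_from_camera'];o=T[:3,3];ray=T[:3,:3]@np.array([(u-c['cx'])/c['fx'],(v-c['cy'])/c['fy'],1]);ray/=np.linalg.norm(ray)
    dist=.015/(r/c['fx'])
    piv=np.array([CON[0],CON[1],.005]);b=ray@(o-piv);D=b*b-((o-piv)@(o-piv)-.15**2)
    out=[]
    for s in (-1,1):
        if D<0: break
        k=o+ray*(-b+s*np.sqrt(D))-piv;cc,sn=np.cos(CON[2]),np.sin(CON[2])
        kc=np.array([cc*k[0]+sn*k[1],-sn*k[0]+cc*k[1],k[2]]);out.append(kc*78/kc[2]);kk=k+piv;break
    di=d[int(round(v)),int(round(u))];S=w(c,u,v,di)+ray*.015
    k=S-piv;kc=np.array([cc*k[0]+sn*k[1],-sn*k[0]+cc*k[1],k[2]])
    print(n,"px",u,v,r,"slot(sphere)",np.round(out[0][:2],1),"knob",kk,"| depth knob",S,"slot",np.round(kc*78/kc[2],1)[:2],"R",np.linalg.norm(kc))
E
python3 - <<'E'
from ball import *
for n in ("w7","w8","w9","w10","w11","w12","w13","w14","w15"): ball(n)
for z in (0,):pass
E
```

```text
w7 px 247.5 278.5 36.6 slot(sphere) [-34.7  22.1] knob [ 0.4792 -0.1462  0.1377] | depth knob [ 0.4792 -0.1462  0.1377] slot [-34.7  22.1] R 0.15001991057666567
w8 px 250.5 277.5 35.8 slot(sphere) [-34.7  21.1] knob [ 0.4789 -0.1478  0.138 ] | depth knob [ 0.4786 -0.1479  0.1376] slot [-35.   21.1] R 0.14968987970788555
w9 px 256.5 279.5 41.4 slot(sphere) [-10.1  19.6] knob [ 0.5192 -0.1507  0.1493] | depth knob [ 0.5178 -0.1512  0.1472] slot [-11.   19.6] R 0.1480324849037249
w10 px 251.5 282.5 35.9 slot(sphere) [-11.6  -5.9] knob [ 0.5122 -0.1978  0.153 ] | depth knob [ 0.5126 -0.1979  0.1535] slot [-11.3  -5.9] R 0.15043758862076123
w11 px 251.5 294.5 35.8 slot(sphere) [10.4 -4.6] knob [ 0.5541 -0.1987  0.1534] | depth knob [ 0.5537 -0.1987  0.1529] slot [10.3 -4.6] R 0.14939399571866357
w12 px 253.5 295.5 35.9 slot(sphere) [ 9.6 21.6] knob [ 0.5559 -0.1502  0.1485] | depth knob [ 0.5562 -0.1501  0.1489] slot [ 9.8 21.6] R 0.1504178137404011
w13 px 250.5 297.5 35.9 slot(sphere) [17.9 21. ] knob [ 0.5704 -0.1531  0.1464] | depth knob [ 0.5702 -0.1532  0.1461] slot [17.8 21. ] R 0.1496255081169719
w14 px 252.5 298.5 37.0 slot(sphere) [21.9 20.5] knob [ 0.5772 -0.1549  0.145 ] | depth knob [ 0.5763 -0.1551  0.1438] slot [21.6 20.5] R 0.1486240683337587
w15 px 249.5 298.5 37.0 slot(sphere) [24.2 21. ] knob [ 0.5809 -0.1546  0.1437] | depth knob [ 0.5805 -0.1547  0.1432] slot [24. 21.] R 0.14929403211817754
```

The ball crept ~8 mm back between the pads (lever at x≈24, face not reached yet, stop unmoved). I re-grasp it centred.

```bash
python3 - <<'E'
from lev import *
p,r=tool(24.1,21.2);rel(p,r)
E
python3 -m jog '[[[0,0,0],[0,0,0],0.4],[[0,0,0],[0,0,0],0.48],[[0,0,0],[0,0,0],0.48],[[-4,0,-0.5],[0,0,0],0.48],[[-8,0,-1],[0,0,0],0.48],[[-8,0,-1],[0,0,0],0.48],[[-8,0,-1],[0,0,0],0.48]]'
python3 - <<'E'
from ball import *
grab("wrist","w16");ball("w16");p,r=tool(24.1,21.2);rel(p,r)
E
```

```text
shift mm [-8.4  0.5 -2.4] turn [ 0.009 -0.007  0.004]
time_s: 17.12
eef_pos: [0.5808, -0.1555, 0.1375]
eef_rot: [0.137, 0.99, -0.037, -0.002]
wrist_force: [-0.2, -0.8, 0.2]
opening: 0.477
w16 px 251.5 280.5 35.8 slot(sphere) [24.  20.5] knob [ 0.5806 -0.1553  0.144 ] | depth knob [ 0.5798 -0.1556  0.1429] slot [23.8 20.5] R 0.14871425536243685
shift mm [-0.3  0.4 -1.3] turn [ 0.009 -0.008  0.004]
```

View pics/w16.png

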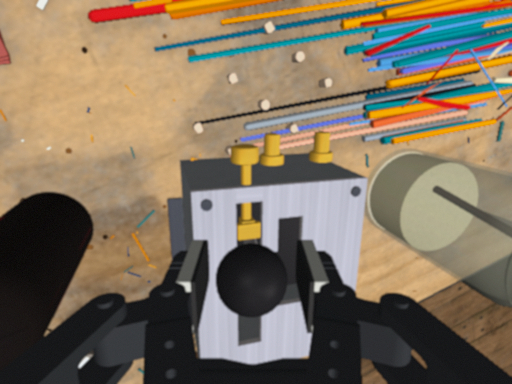

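```bash
python3 -m jog '[[[0,0.2,-1],[0,0,0],0.4],[[0,0.2,-1],[0,0,0],0.3],[[0,0.2,-1],[0,0,0],0.25],[[0,0.2,-1],[0,0,0],0.25]]'
python3 -m jog '[[[1,0,0.3],[0,0,0],0.25],[[2,0,0.7],[0,0,0],0.25],[[2,0,0.7],[0,0,0],0.25],[[2,0,0.7],[0,0,0],0.25]]'
python3 -m jog '[[[1,0,0.3],[0,0,0],0.25],[[1,0,0.3],[0,0,0],0.25],[[1,0,0.3],[0,0,0],0.25]]'
python3 - <<'E'
from ball import *
grab("wrist","w17");ball("w17");print(get_obs()['wrist_force'])
E
```

```text
time_s: 17.5
eef_pos: [0.5814, -0.1553, 0.139]
eef_rot: [0.137, 0.99, -0.037, -0.002]
wrist_force: [1.2, 2.2, 2.7]
opening: 0.317
time_s: 17.83
eef_pos: [0.5835, -0.1556, 0.1383]
eef_rot: [0.137, 0.99, -0.037, -0.002]
wrist_force: [0.4, 0.8, 1.3]
opening: 0.315
time_s: 18.08
eef_pos: [0.5846, -0.1557, 0.138]
eef_rot: [0.137, 0.99, -0.037, -0.002]
wrist_force: [-0.3, 1.6, 2.2]
opening: 0.324
w17 px 249.5 278.5 35.8 slot(sphere) [26.3 21. ] knob [ 0.5843 -0.1552  0.1427] | depth knob [ 0.5836 -0.1554  0.1417] slot [26.1 21. ] R 0.1488266757352135
[-0.1919  2.3931  1.6226]
```

```bash
python3 -m jog '[[[0.8,0,0.3],[0,0,0],0.25],[[0.8,0,0.3],[0,0,0],0.25],[[0.8,0,0.3],[0,0,0],0.25]]'
python3 -m jog '[[[0.8,0,0.3],[0,0,0],0.25],[[0.8,0,0.3],[0,0,0],0.25],[[0.8,0,0.3],[0,0,0],0.25]]'
python3 - <<'E'
from ball import *
grab("wrist","w18");ball("w18");print(get_obs()['wrist_force'])
crop("w18",200,140,340,260,5,"w18a")
E
```

```text
time_s: 18.38
eef_pos: [0.5854, -0.1558, 0.1378]
eef_rot: [0.137, 0.99, -0.037, -0.002]
wrist_force: [0.0, 2.5, 1.2]
opening: 0.322
time_s: 18.63
eef_pos: [0.586, -0.1559, 0.1375]
eef_rot: [0.137, 0.99, -0.037, -0.002]
wrist_force: [-2.1, 2.6, 3.3]
opening: 0.319
w18 px 253.5 274.5 41.4 slot(sphere) [28.1 20. ] knob [ 0.5871 -0.1573  0.1422] | depth knob [ 0.5867 -0.1575  0.1415] slot [28. 20.] R 0.1491927583913565
[-1.9513  2.9184  3.4216]
```

View pics/w18a.png

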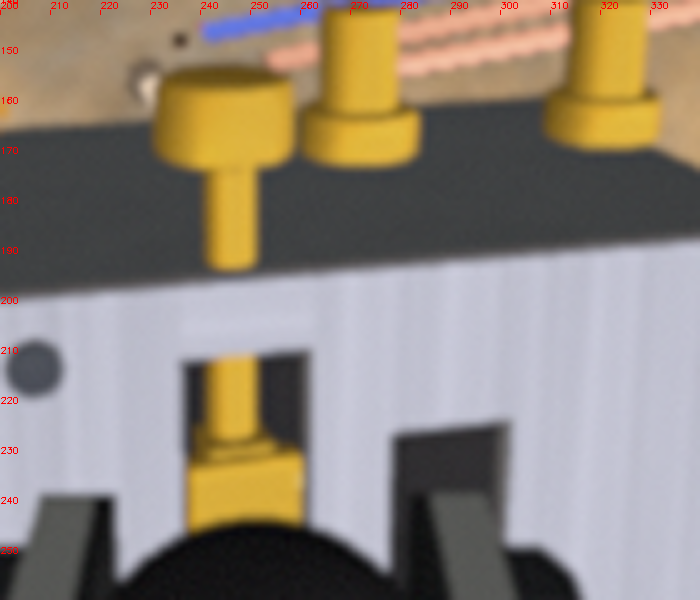

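```bash
python3 -m jog '[[[1,0,0.3],[0,0,0],0.25],[[1,0,0.3],[0,0,0],0.25],[[1,0,0.3],[0,0,0],0.25]]'
python3 -m jog '[[[1,0,0.3],[0,0,0],0.25],[[1,0,0.3],[0,0,0],0.25],[[1,0,0.3],[0,0,0],0.25]]'
python3 - <<'E'
from ball import *
grab("wrist","w19");ball("w19");print(get_obs()['wrist_force'])
crop("w19",200,140,340,260,5,"w19a")
E
```

```text
time_s: 18.93
eef_pos: [0.5866, -0.156, 0.1373]
eef_rot: [0.137, 0.99, -0.037, -0.002]
wrist_force: [-3.9, 3.4, 6.2]
opening: 0.319
time_s: 19.18
eef_pos: [0.5868, -0.156, 0.1372]
eef_rot: [0.137, 0.99, -0.037, -0.003]
wrist_force: [-6.6, 3.0, 7.4]
opening: 0.324
w19 px 251.5 279.5 35.9 slot(sphere) [27.5 20.5] knob [ 0.5861 -0.1562  0.1423] | depth knob [ 0.5858 -0.1564  0.1418] slot [27.4 20.5] R 0.14943862002118677
[-6.9237  4.1126  8.7455]
```

View pics/w19a.png

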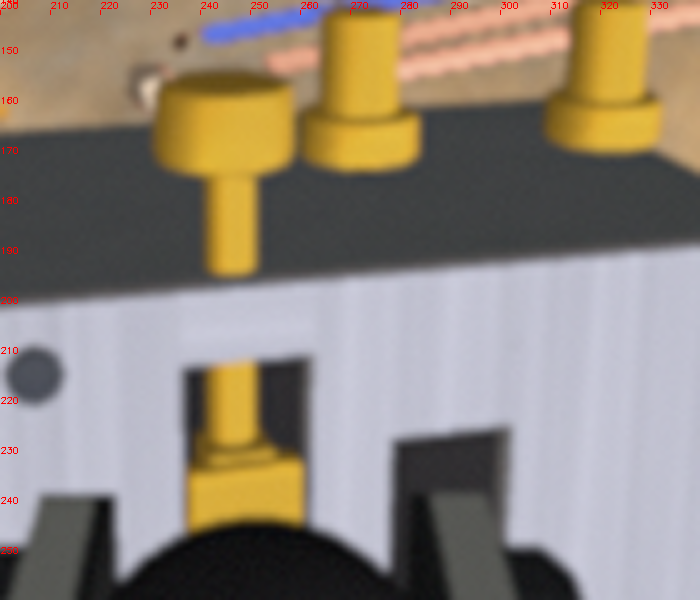

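Contact: TCP stalls, force along x rises to ~7 N, the stop is unmoved. One more gentle press, then release.

```bash
python3 -m jog '[[[2.5,0,0.8],[0,0,0],0.25],[[2.5,0,0.8],[0,0,0],0.25],[[2.5,0,0.8],[0,0,0],0.25]]'
python3 -m jog '[[[0.5,0,0],[0,0,0],0.35],[[0,0,0],[0,0,0],0.42],[[0,0,0],[0,0,0],0.5],[[0,0,0],[0,0,0],0.55],[[0,0,0],[0,0,0],0.55]]'
python3 - <<'E'
from ball import *
grab("wrist","w20");ball("w20");print(get_obs()['wrist_force'])
E
```

```text
time_s: 19.48
eef_pos: [0.5876, -0.1561, 0.1369]
eef_rot: [0.137, 0.99, -0.037, -0.005]
wrist_force: [-11.4, 5.8, 12.8]
opening: 0.318
time_s: 19.9
eef_pos: [0.5877, -0.1564, 0.1367]
eef_rot: [0.137, 0.99, -0.037, -0.005]
wrist_force: [0.6, -0.2, -0.6]
opening: 0.548
w20 px 251.5 282.5 35.8 slot(sphere) [27.4 20.5] knob [ 0.586  -0.1563  0.1424] | depth knob [ 0.5855 -0.1565  0.1417] slot [27.3 20.5] R 0.14921950236893655
[-0.047   0.568   0.6554]
```

View pics/w20.png

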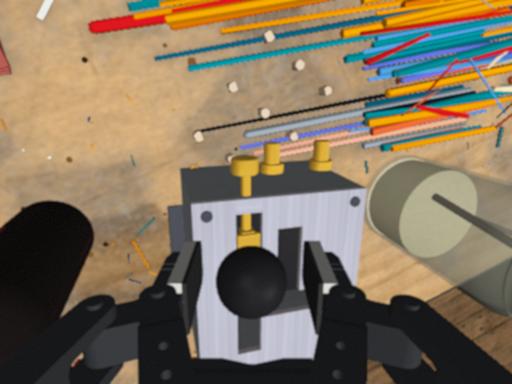

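```bash
python3 -m jog '[[[0,0,-10],[0,0,0],0.55],[[0,0,-30],[0,0,0],0.55],[[0,0,-60],[0,0,0],0.55],[[0,0,-95],[0,0,0],0.55],[[-15,0,-130],[0,0,0],0.55],[[-40,0,-150],[0,0,0],0.55],[[-70,0,-150],[0,0,0],0.55],[[-70,0,-150],[0,0,0],0.55],[[-70,0,-150],[0,0,0],0.55]]'
python3 - <<'E'
from ball import *
grab("wrist","w21");grab("side","d21");grab("scene","s21")
crop("d21",215,150,315,230,8,"d21a");crop("s21",170,130,330,320,4,"s21a");print(get_obs()['wrist_force'])
E
```

```text
time_s: 20.7
eef_pos: [0.5204, -0.11, 0.2823]
eef_rot: [0.137, 0.99, -0.037, -0.005]
wrist_force: [-0.6, 0.1, -0.1]
opening: 0.551
[-0.1072 -0.7451  0.1251]
```

View pics/w21.png

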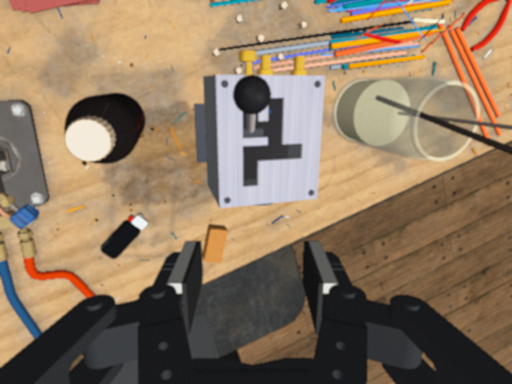

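View pics/d21a.png

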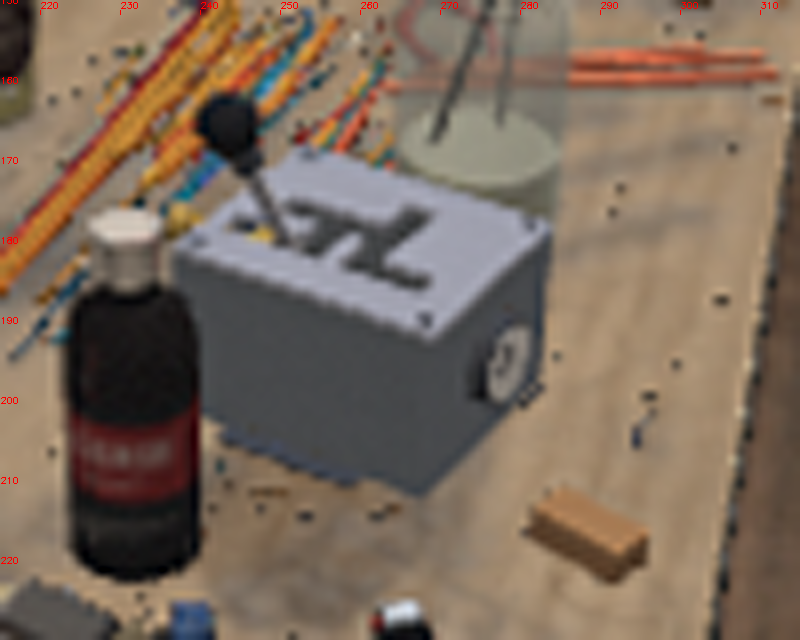

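View pics/s21a.png

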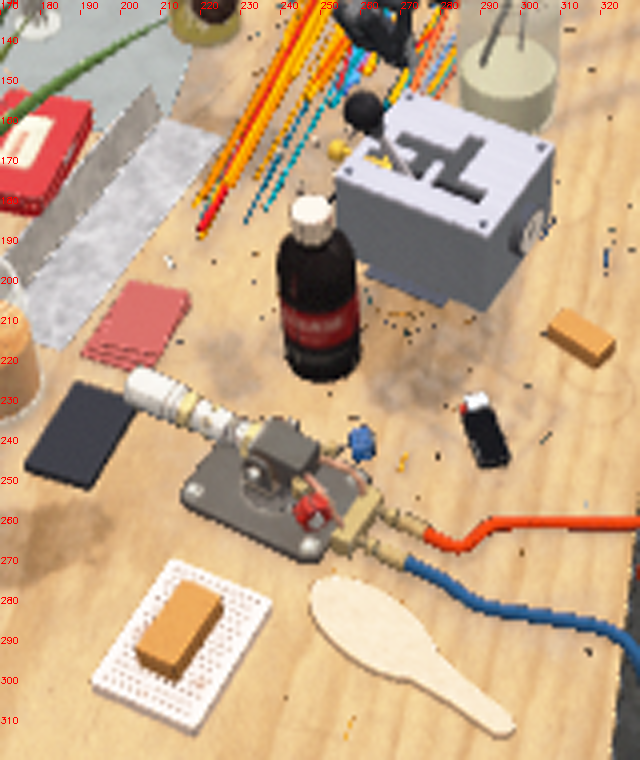

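Run:
```python
from h import *
crop("s21",245,145,295,185,14,"s21b")
```

```text
(no output)
```

View pics/s21b.png

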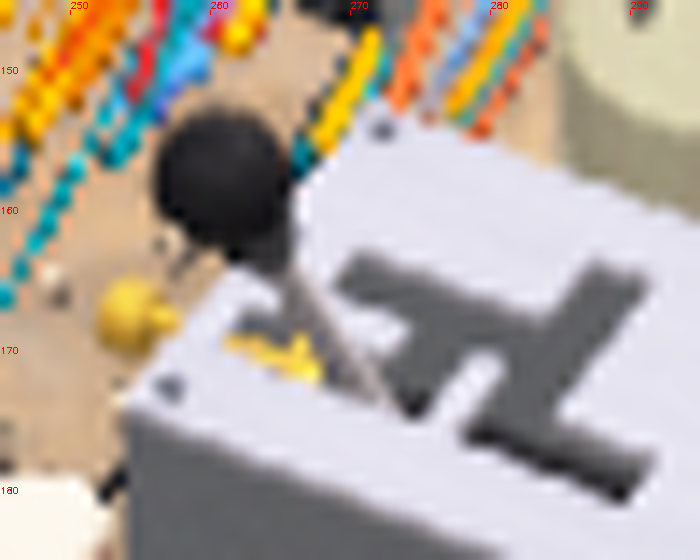

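Run:
```python
from lev import *
sc=get_calibration("scene");sd=get_calibration("side")
p=CON
def W(x,y,z): c,s=np.cos(p[2]),np.sin(p[2]);x,y,z=x/1e3,y/1e3,z/1e3;return np.array([p[0]+c*x-s*y,p[1]+s*x+c*y,z])
f=lambda uv:((uv[0]-245+.5)*14-.5,(uv[1]-145+.5)*14-.5)
for nm,P in {"face":(31.6,22,85),"faceL":(31.6,29,85),"faceR":(31.6,15,85),"slotfrontL":(6,30,85),"slot22,14":(22,14,85),"notch44,4":(44,4,85),"n-2,-34":(-2,-34,85),"BL":(65,55,85)}.items():
    print(nm,np.round(f(proj(sc,W(*P)))))
for x in (24,26,27,28):
    for h in (80,85,100,120,150*78/85): print(x,h,np.round(f(proj(sc,W(x*(h-5)/78,22*(h-5)/78,h)))))
```

```text
face [340. 357.]
faceL [324. 377.]
faceR [356. 337.]
slotfrontL [426. 421.]
slot22,14 [397. 350.]
notch44,4 [331. 287.]
n-2,-34 [601. 254.]
BL [128. 397.]
24 80 [376. 385.]
24 85 [367. 370.]
24 100 [338. 324.]
24 120 [299. 261.]
24 137.64705882352942 [263. 205.]
26 80 [368. 382.]
26 85 [358. 366.]
26 100 [328. 320.]
26 120 [286. 257.]
26 137.64705882352942 [249. 200.]
27 80 [365. 380.]
27 85 [354. 365.]
27 100 [323. 318.]
27 120 [280. 254.]
27 137.64705882352942 [242. 197.]
28 80 [361. 379.]
28 85 [350. 363.]
28 100 [318. 316.]
28 120 [274. 252.]
28 137.64705882352942 [235. 194.]
```

Checks agree: the stem stands against the stop (about 27.3 mm at plate height, touching the face at ~31.6–32), the stop looks unmoved, the cork is flat on the tile, and the jar and bottle are in place. Handing in.

```bash
python3 -c "
from bench import *
print(get_obs()['time_s'],hand_in())"
```

```text
the job is handed in; nothing more can be done
20.85 None
```

The job is done and handed in at 20.9 s of the 58 s allowed, with no verdict reported back.

- **Cork:** I took the larger block off the gate plate before the lever left its parking lane. It lies flat on the honeycomb tile, about 1.5 mm from the middle by the wrist picture.
- **Lever:** I gripped the ball and took it through corners 1 to 4 into the last notch. The ball crept about 8 mm back between the pads in the last lane, so I re-gripped it before pressing it home.
- **Stop:** At the stop the arm stalled and the push along x rose to about 11 N, well under the 40 N at which the stop would give. In the wrist pictures the stop block had not moved before contact or at about 7 N. It was not measured after the final press.
- **After letting go:** The stem stayed at about 27.4 mm (plate height). The gripper was clear and the wrist force near zero.
- **Jar and bottle:** Neither was touched. They stood in the same place in the final scene and side pictures, by eye.

One small disagreement remains. The stop face measured 30.7 mm and 31.6 mm in two pictures, while the stem's resting place implies about 32 to 33 mm. That is close to camera error, so I relied on the force and the stall as proof of contact.

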